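# Draw the fraction tray forward to its stops with the pull hook

## Robot

A 6-joint arm with a two-finger parallel gripper is mounted at the origin on the work surface. World frame = base frame: x ahead of the robot, y to its left, z up, the work surface at z = 0. Lengths are in m, angles in degrees, forces in N, time in s.
With the tool pointing down it reaches from about 0.35 to 0.875 m from the base axis. Payload 15.5 kg.
Tool frame: the origin (TCP) lies midway between the tips of the shut fingers; the grasp point (between the pads) lies 19 mm behind it; z points along the fingers, y is the direction in which the jaws open and shut (so a half turn about z gives the same grasp; the last joint's range is limited). The gripper opens to 85 mm and grips with 20 to 120 N. Pads are 22 mm wide; open, the fingers measure 114 mm over their backs; the gripper's body (76 mm by 85 mm) begins 54 mm behind the grasp point. The pads swing forward as they close: fully open they stand 13 mm farther back than shut.
Start: joints at [-70.56, 28.281, 77.091, -0, 74.628, -5.472], TCP at [0.263, -0.567, 0.231] pointing down, gripper open.
Joint ranges: [-166.48, 166.48], [-47.26, 123.95], [12.59, 153.08], [-70.14, 250.14], [6.76, 159.57], [-176.63, 176.63]. Speed limits (degrees/s): [108.29, 108.29, 147.25, 172.46, 172.46, 172.46].

## Interface

Orientations are given as [roll, pitch, yaw] about the fixed x, y, z axes, in that order (R = Rz(yaw) Ry(pitch) Rx(roll)).
In Python, from rig import manip, optics gives the robot as it stands.
- The arm moves only by the tool arm_command, never from a script. Its argument "series" is a list of rows, each a list of 7 numbers: the finger opening in m, from 0 to 0.0854, then the shift along the tool's x, y, z in m, then the turn, a rotation vector about the tool's x, y, z in degrees. In form: [[claw, dx, dy, dz, wx, wy, wz], ...]. A call has 1 to 20 rows; each row is the pose to reach, as a shift and turn from the pose measured when the call began, along the tool's axes at that moment; what a row does not reach only later rows make up. A row lasts 1/8 s, in which the tool goes at most 62.5 mm and 10.7 degrees, less where a joint would pass 70% of its speed; a pose out of reach is approached as far as the arm can. A call with a gripper value outside its range is refused whole. The fingers move at their own pace and stop on an object; the grip force is fixed at half the most. Time passes only in rows, so rows that repeat a pose let the fingers close. It gives the time, the measured TCP pose, the force and the opening at its end, in the units of the state.
- manip.state(): the state, without advancing time (a new reading comes with each control period).
- optics.snapshot(name): name is "scene" or "side" or "wrist"; returns a dict with "color" (420x560x3 uint8, red, green, blue), "K" (3x3 intrinsics, pixels), "R" (3x3) and "t" (3): a world point X has camera coordinates R X + t. Camera axes: x right, y down, z forward; pixel columns grow to the right and rows downward; lengths in m; the calibration is good to about 2 mm. A picture is of the moment at which its call begins. There is no depth.
- manip.hand_in(): hands the job in, once; it reports no verdict.
The state is a dict: "time_s": time; "joint_positions": joint angles; "joint_vel": joint speeds; "effort": joint torques, N m; "tcp_pos": TCP position; "eef_rot": TCP orientation; "ft_force": force on the tool from outside, world axes, zero at the start; "moment": the same for the moment, N m; "finger_gap": finger opening in m.
Only numpy, scipy, OpenCV 4.12 (cv2) and the standard library are available. Lean on these libraries where they do the work, as an engineer would, in place of code of your own. Each camera call takes 0.05 s, during which the arm holds its last target.

## Task

The blue fraction tray has been pushed too deep under the wire rack. Pick up the orange-handled pull hook by its handle, hook its tip over the tray's front lip and draw the tray forward until it sits square against both red stops, keeping a light steady pull (about 10 N, well under 20 N) on it for a moment so that it seats. Then unhook, stand the hook upright back on its black mat and let go; keep gripper and arm off the tray, keep the tray level, and leave the bottle, the jar and the flask where they are.

Things in the scene. Friction and masses are not known exactly. Their poses are not given: they have to be found in the camera images.
- rack: Fixed bench rack. Origin on the bench; x points into the rack, away from the robot. Board: x -20 to 260, y +-180, top z = 30 mm. Wire roof: underside z = 160, x 10 to 257 mm; posts (radius 6) at y = +-172. On the board two rigid red stops, 25 mm high, 18 wide, at y = +-60: the faces that stop the tray lie at one x between -9 and 18 mm, set anew each time and not measured, found by feel.
- tray: Loose blue open tray with amber vials, 150 (x) x 160 (y) x 45 mm high, walls 4 mm, 0.45-0.75 kg; slides on the board, drag about 1-5 N. Origin: centre of underside; front (x = -75 mm) faces the robot. Gap for the hook behind the front wall: x = -71 to -30 mm, 41 mm deep. Vial caps reach z = 57 mm. Starts 35-90 mm behind the stops, turned up to 0.12 rad to the rack.
- lip (a point): Middle of the top edge of the tray's front wall (45 mm above the tray's underside).
- hook: Loose rigid pull hook, 0.22 kg, upright on the mat. Origin: centre of the underside of its steel foot (50 x 50 x 6 mm). Orange upright handle over it, 28 (x) x 16 (y) mm, z = 6 to 96 mm: pinch across y at z = 60 mm or more. Steel rod, 8 mm diameter, centre z = 34 mm, runs along +x to x = 170 mm; there an 8 mm tip turns down to z = 1 mm.
- hook_tip (a point): Lower end of the hook's down-turned tip: hook frame x = 170, y = 0, z = 1 mm.
- mat: Fixed black rubber mat, 250 mm (x) by 110 mm (y), 4 mm thick, on the left or right of the bench; origin at the centre of its underside. The hook starts with its foot about 60 mm towards -x of the centre, and its rod roughly along +x.
- flask: Loose amber bottle, 60 mm diameter, 120 mm high, standing in a white drip tray (200 x 120 x 20 mm) on the other side of the bench. Origin at the centre of its underside. Leave alone.
- bottle: Loose white bottle, 48 mm diameter, 105 mm high, on the rack's board to the left of the tray. Origin at the centre of its underside. Leave alone.
- jar: Loose glass jar with red cap, 48 mm diameter, 80 mm high, on the rack's board to the right of the tray. Origin at the centre of its underside. Leave alone.
Mind the look-alikes: they are no part of the job. There is more than one size of the hook; the job needs the smaller.

How it is judged (in metres and radians):
On the way, in this order (a step that is already met when the one before it is completed fails the run):
1. the hook's tip is down behind the tray's front wall, at least 5 mm below the lip (x of hook_tip in the frame of tray between -0.071 and -0.03 m and y of hook_tip in the frame of tray between -0.075 and 0.075 m and z of hook_tip in the frame of tray between 0 and 0.04 m), for 0.1 s.
2. the hook holds the tray square against both stops (front face within 3.5 mm of both) and presses it on a stop with more than 2 N, for 0.3 s (x of each of stop_c2, stop_c1 in the frame of tray above -0.0845 m and (contact force between tray and stop_c2 above 2 N or contact force between tray and stop_c1 above 2 N) and contact force between hook and tray above 2 N), for 0.3 s.
At the end, for the whole second after the job is handed in: The tray rests level on the board, its front face within 3.5 mm of both red stops; the hook stands upright (within 0.1 rad) and still, the centre of its foot over the mat; both are released (x of stop_c2 in the frame of tray between -0.0845 and -0.077 m and x of stop_c1 in the frame of tray between -0.0845 and -0.077 m and height (world z) of tray below 0.034 m and angle between tray's own z axis and vertical below 0.05 rad and linear speed of each of tray, hook below 0.01 m/s and x of hook in the frame of mat between -0.125 and 0.125 m and y of hook in the frame of mat between -0.055 and 0.055 m and z of hook in the frame of mat below 0.01 m and angle between hook's own z axis and vertical below 0.1 rad); the robot touches nothing.
It fails at once if the hook and the tray press on each other with more than 20 N (contact force between hook and tray above 20 N).
It fails at once if the gripper or arm touches the tray (contact force between any of the fingers, the arm and tray above 0.5 N).
It fails at once if the tray is tipped by more than 0.15 rad (angle between tray's own z axis and vertical above 0.15 rad).
It fails at once if the flask, the bottle or the jar is moved more than 15 mm (distance of any of flask, bottle, jar from where it was at the start of the episode above 0.015 m).
It also fails if it takes over 72 s, if anything falls off the work surface, if the arm or the gripper's body presses on something with over 40 N, if the wrist force passes 120 N, or if a joint passes its speed limit or range.

## Working session

There is one attempt and no reset: what is moved stays moved. The work goes in short steps, Python scripts to look and compute and a tool call to move; the robot and the scene stay as the last step left them, time stands still between calls to the robot, and variables do not carry over. Pictures are saved under pics/ and viewed, and the job is handed in when it is done.

Besides the shell and the picture viewer there is one more tool, called after ">>>" as a command line: name --pt "numbers of a row" for each row, then --argument value for the rest. arm_command: Moves the arm, as the interface text tells. Its arguments: {"type":"object","properties":{"series":{"type":"array"}},"required":["series"]}

```bash
mkdir -p pics && ls && python3 - <<'E'
from rig import manip, optics
import cv2
print(manip.state())
for n in ("scene","side","wrist"):
    s=optics.snapshot(n); cv2.imwrite(f"pics/{n}0.png",s["color"][:,:,::-1])
    print(n,s["K"].tolist(),s["R"].round(4).tolist(),s["t"].round(4).tolist())
E
```

```text
pics
{'time_s': 0.0, 'joint_positions': array([-7.05595053e+01,  2.83138687e+01,  7.71292497e+01,  5.25556997e-04,
        7.46269468e+01, -5.47018188e+00]), 'joint_vel': array([ 0.02214102,  0.17659228,  0.02324896, -0.1100789 , -0.08933174,
       -0.03214378]), 'effort': array([-3.19332023e-03, -8.82189274e+01, -3.83879828e+01, -1.58830285e-04,
        1.01906253e-02,  1.33949989e-04]), 'tcp_pos': array([ 0.26315038, -0.56649311,  0.23069874]), 'eef_rot': array([-1.79930302e+02, -7.18342640e-03,  2.49105326e+01]), 'ft_force': array([-0.69543797, -0.04666583,  0.82618184]), 'moment': array([0.04898668, 0.0501746 , 0.03404977]), 'finger_gap': 0.08567234315725566}
scene [[384.3619296795043, 0.0, 280.82564793315174], [0.0, 384.3619296795043, 213.23232350545908], [0.0, 0.0, 1.0]] [[0.7683, 0.64, 0.0149], [0.5005, -0.5859, -0.6374], [-0.3991, 0.4972, -0.7704]] [-0.3747, -0.2822, 1.2838]
side [[540.9660887429585, 0.0, 289.6514310848532], [0.0, 540.9660887429585, 207.8062274951094], [0.0, 0.0, 1.0]] [[0.7377, 0.6752, -0.0041], [0.3742, -0.4138, -0.8299], [-0.562, 0.6107, -0.5579]] [-0.3409, -0.1797, 1.8097]
wrist [[375.9412118039098, 0.0, 281.30777850021053], [0.0, 375.9412118039098, 212.6144248082322], [0.0, 0.0, 1.0]] [[0.4211, -0.907, -0.0007], [-0.8671, -0.4028, 0.2932], [-0.2662, -0.1228, -0.9561]] [-0.6261, -0.037, 0.3791]
```

View pics/scene0.png

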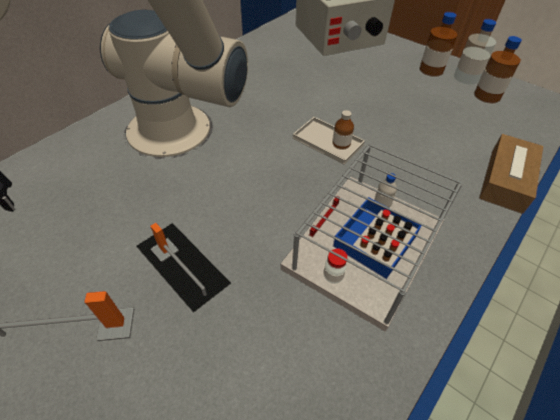

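View pics/side0.png

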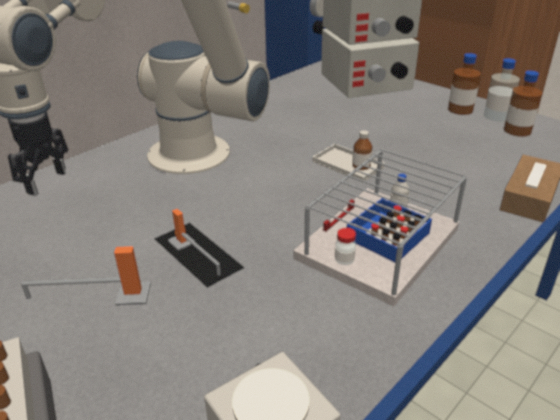

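View pics/wrist0.png

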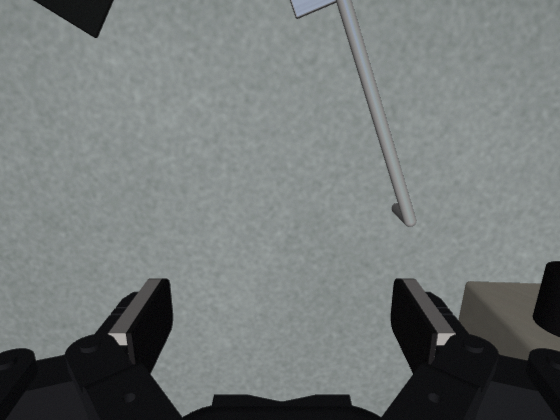

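The scene and side views show the small hook on the black mat (scene px handle ~(158,238), tip ~(207,293)), with the rack and tray at ~(375,230). The large decoy hook is off the mat at lower left. Next I'll take measurements.

```bash
cat > h.py <<'E'
import numpy as np, cv2
from rig import manip, optics
def ray(s,px):
    d=np.linalg.inv(s["K"])@np.array([px[0],px[1],1.0]); R=np.array(s["R"]);return -R.T@s["t"], R.T@d
def onz(s,px,z):
    c,d=ray(s,px); return c+d*(z-c[2])/d[2]
def proj(s,X):
    X=np.atleast_2d(X); c=(np.array(s["R"])@X.T).T+s["t"]; p=(np.array(s["K"])@c.T).T; return p[:,:2]/p[:,2:]
def tri(ss,pxs):
    A=np.zeros((3,3));b=np.zeros(3)
    for s,p in zip(ss,pxs):
        c,d=ray(s,p); d=d/np.linalg.norm(d); M=np.eye(3)-np.outer(d,d);A+=M;b+=M@c
    return np.linalg.solve(A,b)
def crop(s,x0,y0,x1,y1,f,name):
    im=s["color"][y0:y1,x0:x1,::-1]; im=cv2.resize(im,None,fx=f,fy=f,interpolation=cv2.INTER_CUBIC)
    for x in range((x0+19)//20*20,x1,20): cv2.putText(im,str(x),(int((x-x0)*f),10),0,.35,(0,255,255),1); cv2.line(im,(int((x-x0+.5)*f),12),(int((x-x0+.5)*f),18),(0,255,255),1)
    for y in range((y0+19)//20*20,y1,20): cv2.putText(im,str(y),(0,int((y-y0)*f)+4),0,.35,(0,255,255),1); cv2.line(im,(24,int((y-y0+.5)*f)),(30,int((y-y0+.5)*f)),(0,255,255),1)
    cv2.imwrite("pics/"+name,im)
E
python3 - <<'E'
from h import *
import pickle
S={n:optics.snapshot(n) for n in("scene","side")}
pickle.dump(S,open("s0.pkl","wb"))
crop(S["scene"],270,130,470,330,3,"c1.png")
crop(S["scene"],120,200,250,320,5,"c2.png")
crop(S["side"],280,130,480,300,3.5,"c3.png")
crop(S["side"],140,190,260,300,5,"c4.png")
for n,s in S.items():
    hsv=cv2.cvtColor(s["color"],cv2.COLOR_RGB2HSV)
    blk=(hsv[...,2]<45).astype(np.uint8)
    x0,y0,x1,y1=(120,200,250,320) if n=="scene" else (140,190,260,300)
    m=np.zeros_like(blk);m[y0:y1,x0:x1]=blk[y0:y1,x0:x1]
    m=cv2.morphologyEx(m,cv2.MORPH_CLOSE,np.ones((9,9)))
    cs,_=cv2.findContours(m,0,2);c=max(cs,key=cv2.contourArea)
    r=cv2.approxPolyDP(cv2.convexHull(c),6,True)[:,0]
    print(n,r.tolist()); P=np.array([onz(s,p,0.004) for p in r.astype(float)]);print(P.round(4).tolist(),P.mean(0))
    org=cv2.inRange(hsv,(3,180,120),(16,255,255)); org[:, :120 if n=="scene" else 150]=0; org[260:]=0; org[:200 if n=="scene" else 190]=0; org[:,220:]=0
    cs,_=cv2.findContours(org,0,2);c=max(cs,key=cv2.contourArea);print("org",cv2.contourArea(c),cv2.boundingRect(c),cv2.approxPolyDP(c,2,True)[:,0].tolist())
E
```

```text
scene [[171, 224], [229, 282], [195, 310], [137, 246]]
[[0.323, -0.2591, 0.004], [0.5636, -0.2839, 0.004], [0.5556, -0.3844, 0.004], [0.3127, -0.361, 0.004]] [ 0.43871896 -0.32212267  0.004     ]
org 53.0 (151, 223, 11, 10) [[151, 225], [155, 232], [161, 230], [155, 223]]
side [[158, 238], [190, 225], [241, 267], [207, 284]]
[[0.3142, -0.3493, 0.004], [0.3304, -0.2559, 0.004], [0.561, -0.2837, 0.004], [0.5468, -0.3795, 0.004]] [ 0.43809686 -0.3171141   0.004     ]
org 69.0 (174, 211, 10, 30) [[176, 211], [176, 224], [179, 225], [176, 232], [182, 240], [178, 231], [183, 226], [180, 224], [181, 220], [177, 220], [180, 214]]
```

View pics/c1.png

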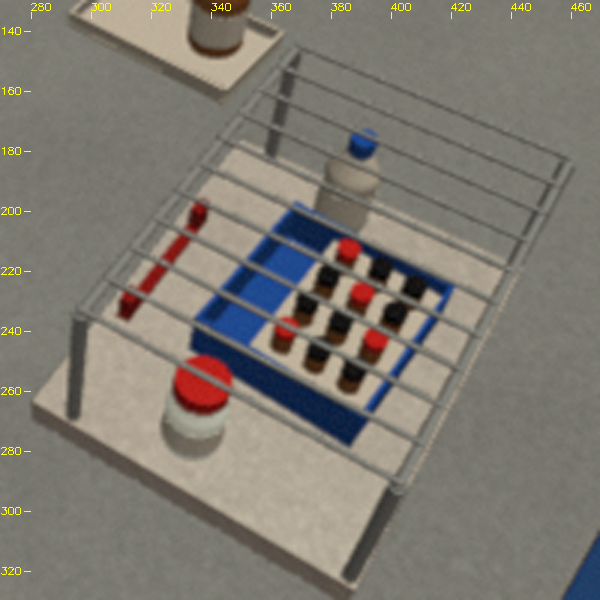

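View pics/c2.png

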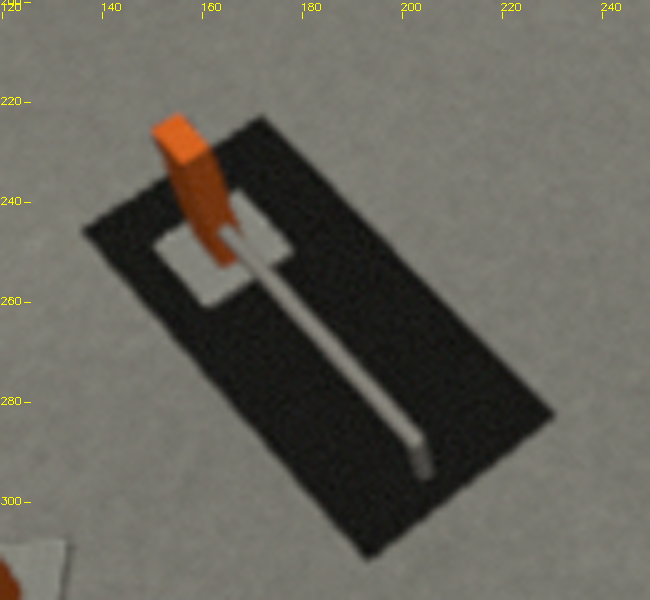

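View pics/c3.png

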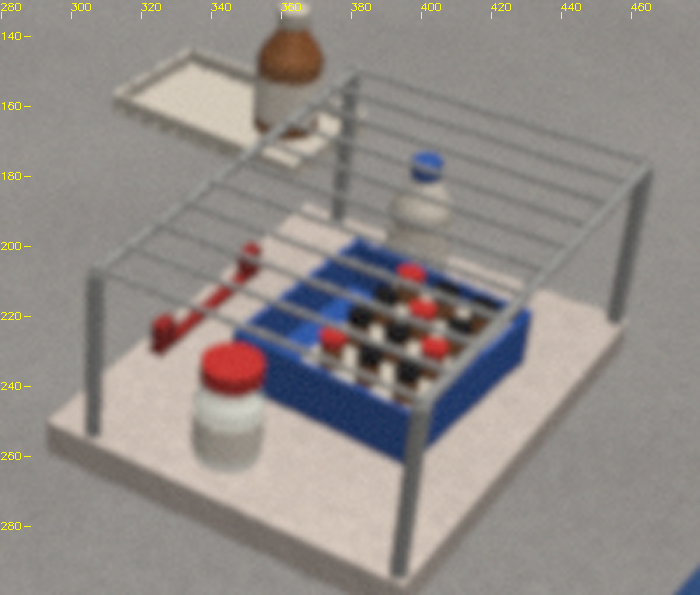

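View pics/c4.png

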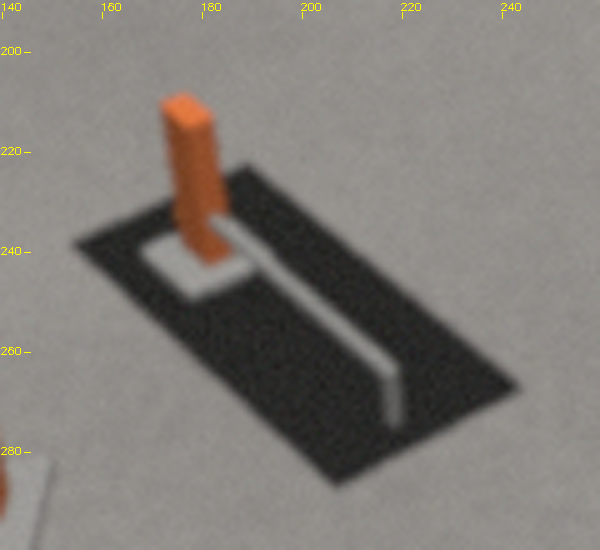

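```bash
python3 - <<'E'
from h import *
import pickle
S=pickle.load(open("s0.pkl","rb"))
sc,sd=S["scene"],S["side"]
w=optics.snapshot("wrist"); st=manip.state()
from scipy.spatial.transform import Rotation as Ro
T=Ro.from_euler("xyz",st["eef_rot"],degrees=True).as_matrix()
print("cam in tool",T.T@(-w["R"].T@w["t"]-st["tcp_pos"]), T.T@w["R"].T@[0,0,1])
for n,s,pp in(("scene",sc,[(281,264.5),(388,326),(350,177),(441,220)]),("side",sd,[(294,251),(397,297),(347,188),(457,222.5)])):
    print(n,"board",[onz(s,p,.03).round(4).tolist()[:2] for p in pp])
    im=s["color"]; hsv=cv2.cvtColor(im,cv2.COLOR_RGB2HSV)
    b=cv2.inRange(hsv,(100,150,40),(125,255,255)); 
    m=np.zeros_like(b)
    if n=="scene": m[190:285,325:425]=b[190:285,325:425]
    else: m[194:265,340:435]=b[194:265,340:435]
    m=cv2.morphologyEx(m,cv2.MORPH_CLOSE,np.ones((5,5)))
    cs,_=cv2.findContours(m,0,2); c=max(cs,key=cv2.contourArea); h=cv2.approxPolyDP(cv2.convexHull(c),2.5,True)[:,0]
    print("tray hull",h.tolist())
# hook
print("handle top centre tri",tri([sc,sd],[(156,228),(177.5,211)]))
print("rod tip bend top",tri([sc,sd],[(202,288),(216.5,264)]), "tip low",tri([sc,sd],[(204.5,295),(218,275)]))
print("rod start",tri([sc,sd],[(164,245.5),(182.5,233.5)]))
for n,s,pp in(("scene",sc,[(150.5,249),(161,261),(178,250),(167,238)]),("side",sd,[(168,240),(178,250),(192,243.5),])):
    print(n,"foot",[onz(s,p,.01).round(4).tolist()[:2] for p in pp])
crop(sc,325,185,430,285,6,"c5.png");crop(sd,335,185,440,270,6,"c6.png")
E
```

```text
cam in tool [ 0.07566613  0.0014969  -0.14205238] [-2.93290437e-01  1.68685200e-04  9.56023374e-01]
scene board [[0.6369, -0.1792], [0.9101, -0.1492], [0.5999, 0.1765], [0.8705, 0.1988]]
tray hull [[367, 200], [383, 208], [391, 268], [386, 277], [334, 245], [336, 235]]
side board [[0.6368, -0.1748], [0.9138, -0.143], [0.5544, 0.1459], [0.8744, 0.2028]]
tray hull [[382, 200], [392, 204], [394, 259], [359, 243], [350, 226]]
handle top centre tri [ 0.3921468  -0.33024035  0.1158038 ]
rod tip bend top [ 0.54846032 -0.34777371  0.04612815] tip low [ 0.54849153 -0.34671039  0.01168136]
rod start [ 0.39667258 -0.32877225  0.04887545]
scene foot [[0.3505, -0.3463], [0.3985, -0.352], [0.4051, -0.3038], [0.3552, -0.2977]]
side foot [[0.3476, -0.3413], [0.4002, -0.3498], [0.4054, -0.3089]]
```

View pics/c5.png

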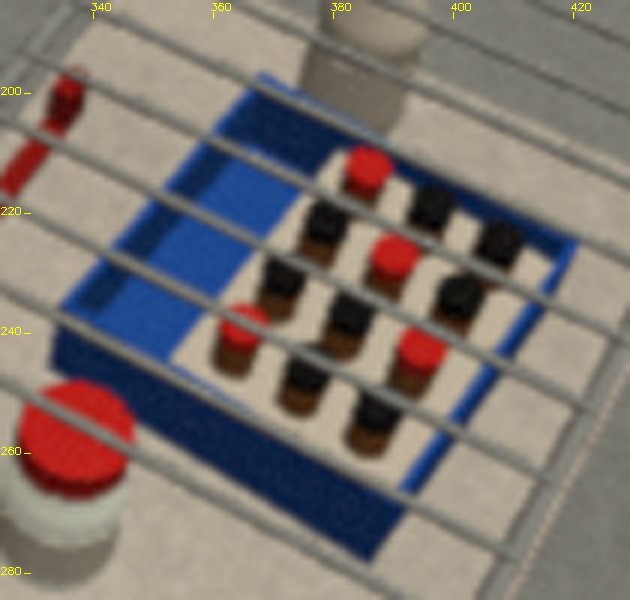

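View pics/c6.png

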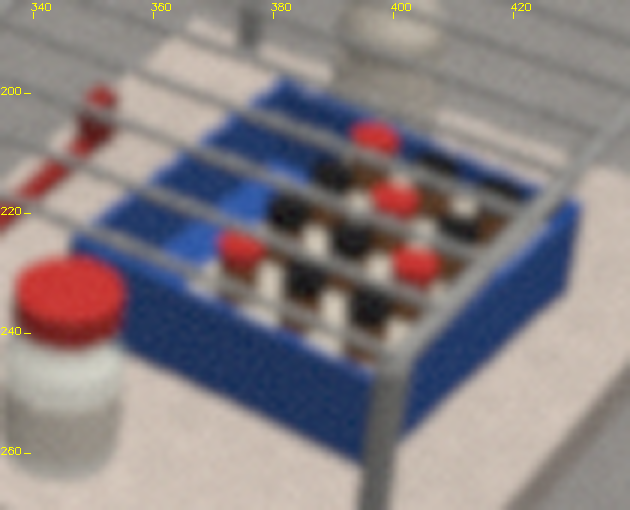

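```bash
python3 - <<'E'
from h import *
import pickle
S=pickle.load(open("s0.pkl","rb"))
sc,sd=S["scene"],S["side"]
for n,s,pp in(("scene",sc,dict(FL=(367.5,197.5),FR=(333.5,237),BL=(420,225),BR=(392,268))),("side",sd,dict(FL=(382,198.5),FR=(346.5,224.5),BL=(430.5,219.5),BR=(398,246)))):
    P={k:onz(s,p,.075)[:2] for k,p in pp.items()}
    print(n,{k:v.round(4).tolist() for k,v in P.items()})
    f=P["FL"]-P["FR"]; print(" front len",np.linalg.norm(f),"yaw",np.degrees(np.arctan2(-f[0],f[1])), "lip mid",(P["FL"]+P["FR"])/2)
    f=P["BL"]-P["FL"]; print(" side len",np.linalg.norm(f),"yaw",np.degrees(np.arctan2(f[1],f[0])))
    print(" centre",sum(P.values())/4)
print("stops top (z=.055)",[onz(sc,p,.055).round(4).tolist()[:2] for p in((336.5,197.5),(310.5,230))],[onz(sd,p,.055).round(4).tolist()[:2] for p in((351,199.5),(326,220.5))])
print("handle top", onz(sc,(156,227.5),.1),onz(sd,(177.2,210.5),.1))
# model overlay check
rack=(0.6375,0.0,np.radians(6.0)); 
def W(pose,pts):
    x,y,a=pose;pts=np.array(pts,float); R=np.array([[np.cos(a),-np.sin(a)],[np.sin(a),np.cos(a)]])
    return np.c_[pts[:,:2]@R.T+[x,y],pts[:,2]]
hook=(0.3785,-0.3265,np.radians(-6.8)); mat=(.4385,-.320,np.radians(-5.7))
for n,s in S.items():
    im=cv2.resize(s["color"][:,:,::-1],None,fx=2,fy=2,interpolation=cv2.INTER_CUBIC).copy()
    def line(P,c): 
        p=((proj(s,P)+.5)*2).astype(int); cv2.polylines(im,[p],False,c,1)
    line(W(rack,[(-.02,-.18,.03),(.26,-.18,.03),(.26,.18,.03),(-.02,.18,.03),(-.02,-.18,.03)]),(0,255,0))
    line(W(rack,[(.01,-.172,.16),(.257,-.172,.16),(.257,.172,.16),(.01,.172,.16),(.01,-.172,.16)]),(0,255,0))
    line(W(hook,[(-.025,-.025,.01),(.025,-.025,.01),(.025,.025,.01),(-.025,.025,.01),(-.025,-.025,.01)]),(0,255,0))
    line(W(hook,[(-.014,-.008,.1),(.014,-.008,.1),(.014,.008,.1),(-.014,.008,.1),(-.014,-.008,.1)]),(0,255,0))
    line(W(hook,[(.014,0,.038),(.17,0,.038),(.17,0,.005)]),(0,255,0))
    line(W(mat,[(-.125,-.055,.004),(.125,-.055,.004),(.125,.055,.004),(-.125,.055,.004),(-.125,-.055,.004)]),(255,255,0))
    cv2.imwrite(f"pics/ov_{n}.png",im[340:680,240:960] if n=="scene" else im[260:620,260:960])
E
```

```text
scene {'FL': [0.6955, 0.1005], 'FR': [0.7007, -0.0614], 'BL': [0.8419, 0.1065], 'BR': [0.8503, -0.0469]}
 front len 0.16202691261433771 yaw 1.8435013168860366 lip mid [0.6981206  0.01954277]
 side len 0.14649135336593355 yaw 2.3489510105588614
 centre [0.77210996 0.02466409]
side {'FL': [0.6983, 0.1067], 'FR': [0.7007, -0.0512], 'BL': [0.8439, 0.1075], 'BR': [0.8431, -0.039]}
 front len 0.15787099021660014 yaw 0.8712745181061374 lip mid [0.69946978 0.02775551]
 side len 0.14564109938543338 yaw 0.31330667659945793
 centre [0.77148614 0.03100401]
stops top (z=.055) [[0.6258, 0.0645], [0.6384, -0.0672]] [[0.6223, 0.0729], [0.6346, -0.0496]]
handle top [ 0.37782106 -0.32446493  0.1       ] [ 0.37060012 -0.31588958  0.1       ]
```

View pics/ov_scene.png

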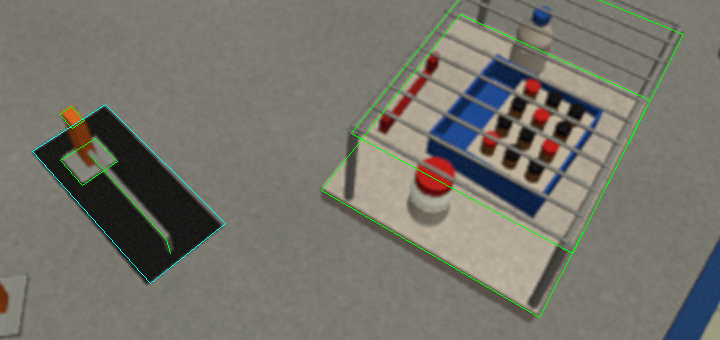

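View pics/ov_side.png

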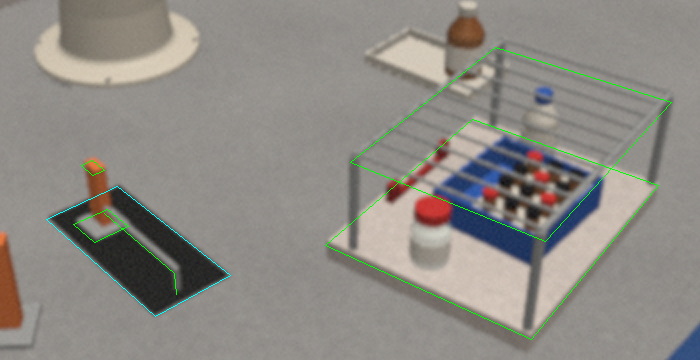

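```bash
cat >> h.py <<'E'
from scipy.spatial.transform import Rotation as Ro
def delta(xyz,yaw):
    st=manip.state(); R=Ro.from_euler("xyz",st["eef_rot"],degrees=True)
    G=Ro.from_euler("xyz",[180,0,yaw],degrees=True)
    d=R.inv().apply(np.array(xyz)-st["tcp_pos"]); w=(R.inv()*G).as_rotvec(degrees=True)
    print("shift mm",(d*1000).round(1),"turn",w.round(2)); return d,w
E
python3 - <<'E'
from h import *
delta([.377,-.324,.15],-6.8)
import pickle
S=pickle.load(open("s0.pkl","rb"))
print("jar cap",onz(S["scene"],(337,257),.11),onz(S["side"],(346,233),.11),"jar base",onz(S["scene"],(335,277),.03))
E
```

```text
shift mm [ 205.4 -172.2   81.2] turn [-2.000e-02  0.000e+00  3.171e+01]
jar cap [ 0.74881915 -0.12467332  0.11      ] [ 0.74879158 -0.1189414   0.11      ] jar base [ 0.75489753 -0.12377921  0.03      ]
```

>>> arm_command --pt "0.085 0.04 -0.034 0.0 0 0 7" --pt "0.085 0.08 -0.068 0.0 0 0 14" --pt "0.085 0.12 -0.102 0.01 0 0 21" --pt "0.085 0.165 -0.138 0.02 0 0 28" --pt "0.085 0.2 -0.168 0.045 0 0 31.7" --pt "0.085 0.2054 -0.1722 0.075 0 0 31.7" --pt "0.085 0.2054 -0.1722 0.081 0 0 31.7" --pt "0.085 0.2054 -0.1722 0.081 0 0 31.7"

```text
time_s: 1.3
tcp_pos: [0.3769, -0.3247, 0.1504]
eef_rot: [-180.0, 0.0, -6.8]
ft_force: [-0.5, -0.8, 0.2]
finger_gap: 0.0849
```

```bash
python3 - <<'E'
from h import *
st=manip.state();print(st["time_s"],st["tcp_pos"],st["eef_rot"],st["ft_force"],st["finger_gap"])
w=optics.snapshot("wrist");cv2.imwrite("pics/w1.png",w["color"][:,:,::-1])
print(proj(w,[[*st["tcp_pos"][:2],.1]]))
E
```

```text
1.3 [ 0.37692066 -0.32467068  0.15044899] [-1.79980917e+02  1.65425253e-02 -6.80530085e+00] [-0.48715389 -0.84875833  0.15227976] 0.0849293869941292
[[279.64716787 242.73629662]]
```

View pics/w1.png

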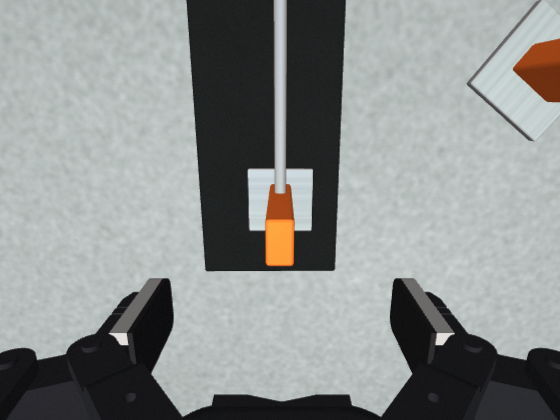

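The wrist view shows the handle top centred at px (279.5,243), against a predicted (279.6,242.7), and the rod parallel to tool x. I'm aligned, so next I'll descend and grip.

>>> arm_command --pt "0.085 0 0 0.03 0 0 0" --pt "0.085 0 0 0.06 0 0 0" --pt "0.085 0 0 0.085 0 0 0" --pt "0.085 0 0 0.1 0 0 0" --pt "0.085 0 0 0.104 0 0 0" --pt "0.05 0 0 0.104 0 0 0" --pt "0.03 0 0 0.104 0 0 0" --pt "0.015 0 0 0.104 0 0 0" --pt "0.0 0 0 0.104 0 0 0" --pt "0.0 0 0 0.104 0 0 0" --pt "0.0 0 0 0.104 0 0 0" --pt "0.0 0 0 0.104 0 0 0"

```text
time_s: 2.85
tcp_pos: [0.3772, -0.325, 0.047]
eef_rot: [180.0, -0.0, -6.8]
ft_force: [-1.4, 1.8, 6.5]
finger_gap: 0.0154
```

```bash
python3 - <<'E'
from h import *
st=manip.state();print(st["time_s"],st["tcp_pos"],st["eef_rot"],st["ft_force"],st["finger_gap"])
w=optics.snapshot("wrist");cv2.imwrite("pics/w2.png",w["color"][:,:,::-1])
s=optics.snapshot("side");crop(s,140,150,260,300,4,"s2.png")
E
```

```text
2.85 [ 0.37716414 -0.32504112  0.04704384] [ 1.79977832e+02 -3.51170662e-02 -6.82572313e+00] [-1.36999575  1.75938165  6.4784423 ] 0.015447489266459594
```

View pics/w2.png

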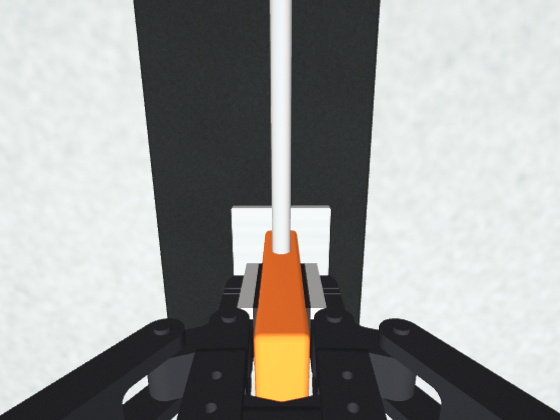

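View pics/s2.png

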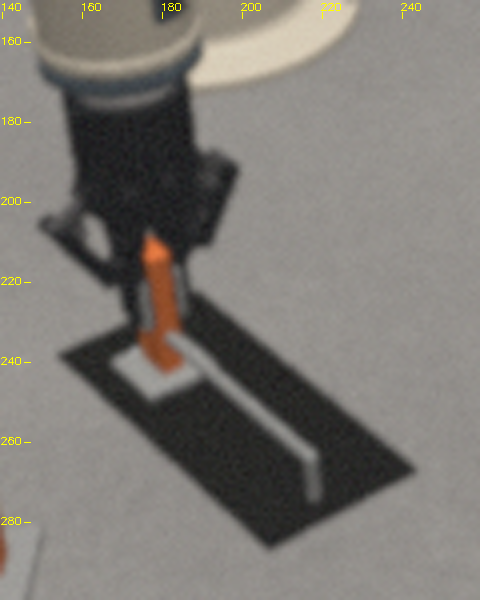

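>>> arm_command --pt "0.0 0 0 -0.01 0 0 0" --pt "0.0 0 0 -0.025 0 0 0" --pt "0.0 0 0 -0.05 0 0 0" --pt "0.0 0 0 -0.08 0 0 0" --pt "0.0 0 0 -0.09 0 0 0" --pt "0.0 0 0 -0.09 0 0 0"

```text
time_s: 3.7
tcp_pos: [0.3773, -0.3252, 0.1376]
eef_rot: [179.9, -0.1, -6.8]
ft_force: [-0.3, -0.1, -2.8]
finger_gap: 0.0155
```

```bash
python3 - <<'E'
from h import *
st=manip.state();print(st["time_s"],st["ft_force"],st["moment"],st["finger_gap"])
s=optics.snapshot("side");crop(s,140,130,260,300,3.5,"s3.png")
delta([.44,.0,.137],6);delta([.555,.002,.137],6)
E
```

```text
3.7 [-0.2719489  -0.06200293 -2.78756966] [0.01719052 0.07008866 0.00881105] 0.015515254347559432
shift mm [ 2.390e+01 -3.301e+02 -3.000e-01] turn [  0.03  -0.03 -12.82]
shift mm [ 1.379e+02 -3.457e+02 -2.000e-01] turn [  0.03  -0.03 -12.82]
```

View pics/s3.png

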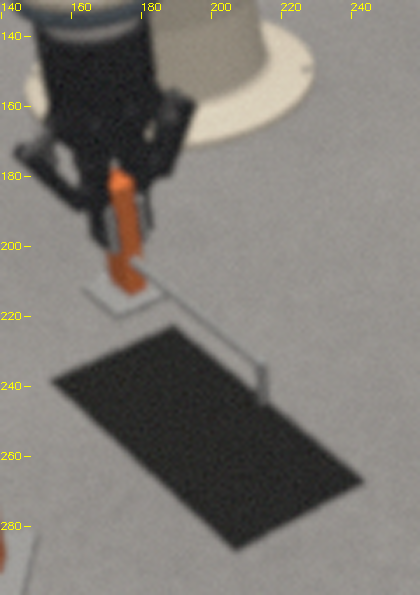

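Hook is lifted level at the full height. Now I'll swing it over in front of the rack.

>>> arm_command --pt "0.0 0.0 -0.02 0 0 0 0" --pt "0.0 0.002 -0.055 0 0 0 -1.5" --pt "0.0 0.004 -0.095 0 0 0 -3" --pt "0.0 0.008 -0.135 0 0 0 -5" --pt "0.0 0.011 -0.175 0 0 0 -7" --pt "0.0 0.014 -0.215 0 0 0 -9" --pt "0.0 0.018 -0.255 0 0 0 -11" --pt "0.0 0.021 -0.29 0 0 0 -12.8" --pt "0.0 0.0239 -0.317 0 0 0 -12.8" --pt "0.0 0.0239 -0.33 0 0 0 -12.8" --pt "0.0 0.0239 -0.33 0 0 0 -12.8"

```text
time_s: 5.12
tcp_pos: [0.4392, 0.0007, 0.1363]
eef_rot: [180.0, 0.0, 6.1]
ft_force: [1.0, -0.0, -2.9]
finger_gap: 0.0156
```

```bash
python3 - <<'E'
from h import *
st=manip.state();print(st["time_s"],st["tcp_pos"],st["eef_rot"],st["ft_force"],st["moment"],st["finger_gap"])
s=optics.snapshot("side");crop(s,230,110,470,290,3.2,"s4.png")
s=optics.snapshot("scene");crop(s,220,110,460,310,3,"c8.png")
delta([.555,.002,.137],6)
T=st["tcp_pos"]; a=np.radians(st["eef_rot"][2]); 
print("pred tip px",proj(s,[T+[.17*np.cos(a),.17*np.sin(a),-.042]]))
E
```

```text
5.125 [0.43924358 0.00071408 0.13626599] [1.79984824e+02 3.63433494e-02 6.05828569e+00] [ 1.00517119 -0.0194613  -2.85031978] [ 0.01159203  0.05984942 -0.04152387] 0.015607676336147314
shift mm [115.1   9.7  -0.5] turn [ 0.03  0.01 -0.02]
pred tip px [[322.51013355 194.03368029]]
```

View pics/c8.png

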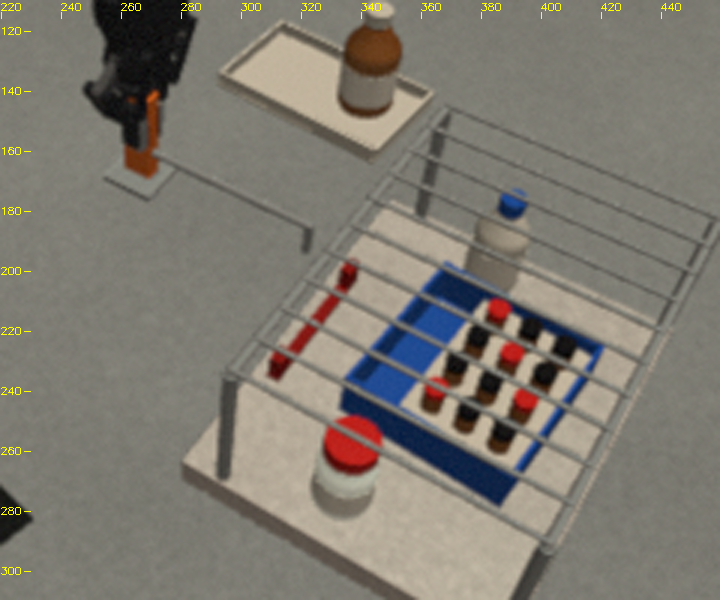

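View pics/s4.png

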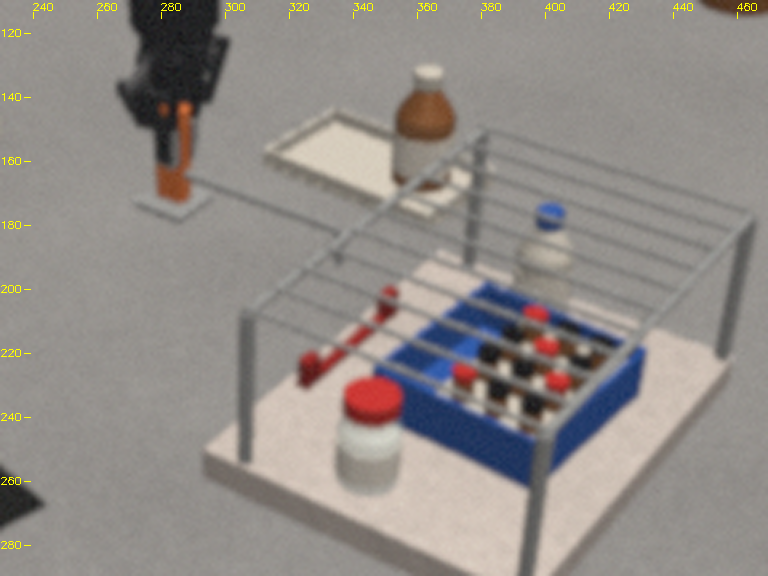

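Tip seen at scene px (322,193), predicted (322.5,194), so the hook's pose in the grip is good. I'll insert it under the roof.

>>> arm_command --pt "0.0 0.01 0.003 0 0 0 0" --pt "0.0 0.03 0.006 0 0 0 0" --pt "0.0 0.055 0.0097 0 0 0 0" --pt "0.0 0.08 0.0097 0 0 0 0" --pt "0.0 0.1 0.0097 0 0 0 0" --pt "0.0 0.115 0.0097 0 0 0 0" --pt "0.0 0.115 0.0097 0 0 0 0" --pt "0.0 0.115 0.0097 0 0 0 0"

```text
time_s: 6.22
tcp_pos: [0.5542, 0.0018, 0.1363]
eef_rot: [180.0, 0.1, 6.0]
ft_force: [0.3, 0.4, -2.5]
finger_gap: 0.0153
```

```bash
python3 - <<'E'
from h import *
st=manip.state();print(st["time_s"],st["tcp_pos"],st["eef_rot"],st["ft_force"],st["moment"],st["finger_gap"])
s2=optics.snapshot("side");crop(s2,300,150,440,270,5,"s5.png")
s=optics.snapshot("scene");crop(s,290,160,430,280,5,"c9.png")
T=st["tcp_pos"]; a=np.radians(st["eef_rot"][2]); tip=T+[.17*np.cos(a),.17*np.sin(a),-.042]
print("pred tip",tip,proj(s,[tip]),proj(s2,[tip]),"after lowering",proj(s,[tip-[0,0,.042]]))
E
```

```text
6.225 [0.55416961 0.00175049 0.13628467] [1.79978897e+02 5.89866983e-02 5.95841921e+00] [ 0.27650525  0.40973249 -2.4952387 ] [0.0499632  0.03864988 0.02623041] 0.015317680464351249
pred tip [0.72325119 0.01939763 0.09428467] [[361.16095108 216.63504698]] [[371.18030573 209.66457712]] after lowering [[358.21556802 227.18961942]]
```

View pics/c9.png

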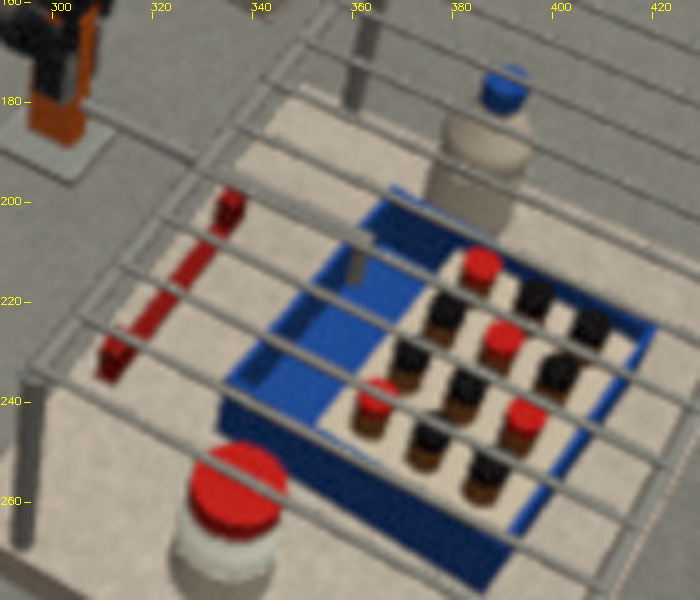

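View pics/s5.png

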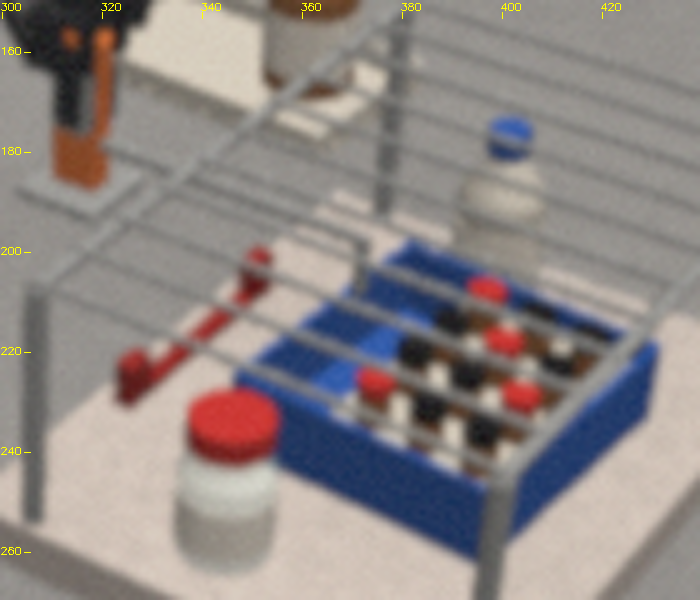

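The tip at scene px (359.5,215) is above the gap, and lowered it should land near (358,227), inside the front compartment. I'll lower it now.

>>> arm_command --pt "0.0 0 0 0.008 0 0 0" --pt "0.0 0 0 0.016 0 0 0" --pt "0.0 0 0 0.024 0 0 0" --pt "0.0 0 0 0.032 0 0 0" --pt "0.0 0 0 0.038 0 0 0" --pt "0.0 0 0 0.041 0 0 0" --pt "0.0 0 0 0.041 0 0 0" --pt "0.0 0 0 0.041 0 0 0"

```text
time_s: 7.32
tcp_pos: [0.5543, 0.0018, 0.0956]
eef_rot: [180.0, 0.0, 6.0]
ft_force: [0.1, 0.0, -2.1]
finger_gap: 0.0151
```

```bash
python3 - <<'E'
from h import *
st=manip.state();print(st["time_s"],st["tcp_pos"],st["eef_rot"],st["ft_force"],st["moment"],st["finger_gap"])
s2=optics.snapshot("side");crop(s2,300,150,440,270,5,"s6.png")
s=optics.snapshot("scene");crop(s,290,160,430,280,5,"c10.png")
E
```

```text
7.325 [0.55430494 0.0017841  0.09564497] [1.79972536e+02 2.13964999e-02 5.96263737e+00] [ 0.09523406  0.02873787 -2.08892074] [-0.04772538  0.00404724 -0.0166074 ] 0.015111440044869836
```

View pics/c10.png

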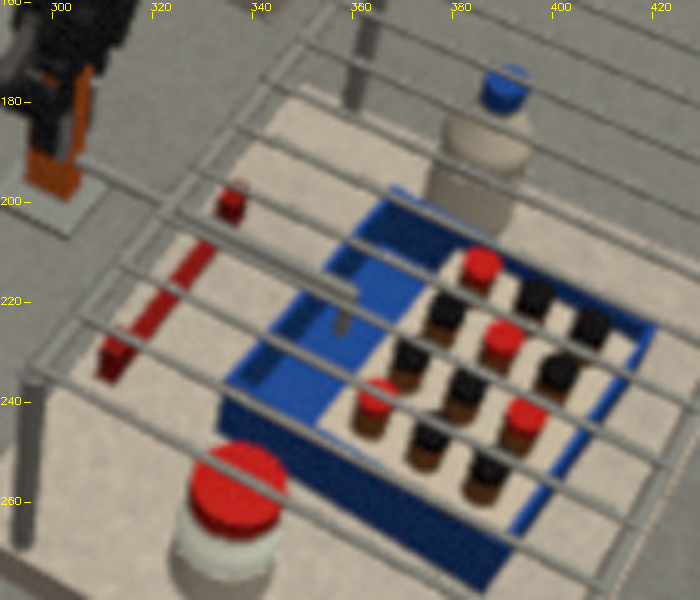

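View pics/s6.png

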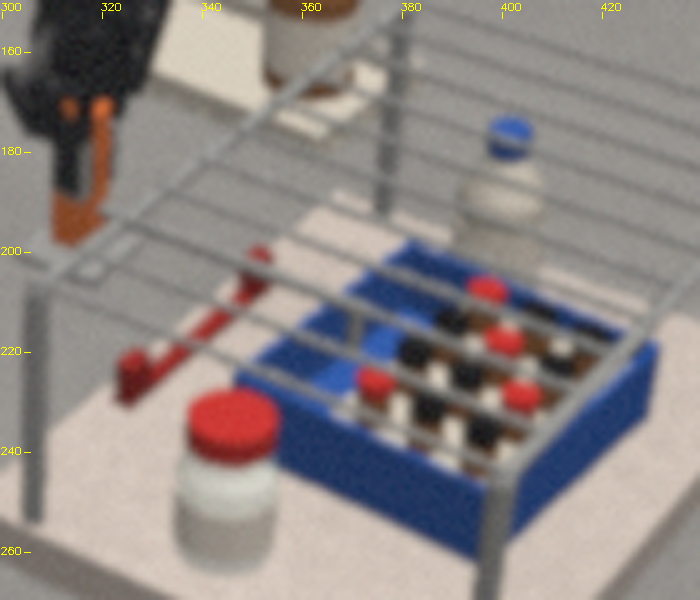

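The tip (scene px 356,226) is inside the front gap and the wall is untouched (force ≈0). Now I'll pull slowly.

>>> arm_command --pt "0 -0.003 0 0 0 0 0" --pt "0 -0.006 0 0 0 0 0" --pt "0 -0.008 0 0 0 0 0" --pt "0 -0.0095 0 0 0 0 0" --pt "0 -0.0105 0 0 0 0 0" --pt "0 -0.0115 0 0 0 0 0" --pt "0 -0.0125 0 0 0 0 0" --pt "0 -0.0135 0 0 0 0 0" --pt "0 -0.0145 0 0 0 0 0" --pt "0 -0.0155 0 0 0 0 0" --pt "0 -0.0165 0 0 0 0 0" --pt "0 -0.0175 0 0 0 0 0" --pt "0 -0.0185 0 0 0 0 0" --pt "0 -0.0195 0 0 0 0 0" --pt "0 -0.0205 0 0 0 0 0" --pt "0 -0.0215 0 0 0 0 0" --pt "0 -0.0225 0 0 0 0 0" --pt "0 -0.0235 0 0 0 0 0" --pt "0 -0.0245 0 0 0 0 0" --pt "0 -0.0255 0 0 0 0 0"

```text
time_s: 9.93
tcp_pos: [0.5289, -0.0008, 0.0957]
eef_rot: [180.0, 0.0, 6.0]
ft_force: [2.4, 0.5, -2.9]
finger_gap: 0.0155
```

```bash
cat > look.py <<'E'
import sys
from h import *
n=sys.argv[1]
st=manip.state();print(st["time_s"],st["tcp_pos"].round(4),st["eef_rot"].round(2),st["ft_force"].round(2),st["moment"].round(3),st["finger_gap"])
s=optics.snapshot("scene");crop(s,290,160,430,280,5,f"c{n}.png")
E
python3 look.py 11
```

```text
9.925 [ 0.5289 -0.0008  0.0957] [1.7997e+02 2.0000e-02 5.9700e+00] [ 2.44  0.45 -2.91] [ 0.062 -0.433  0.001] 0.015511010854069331
```

View pics/c11.png

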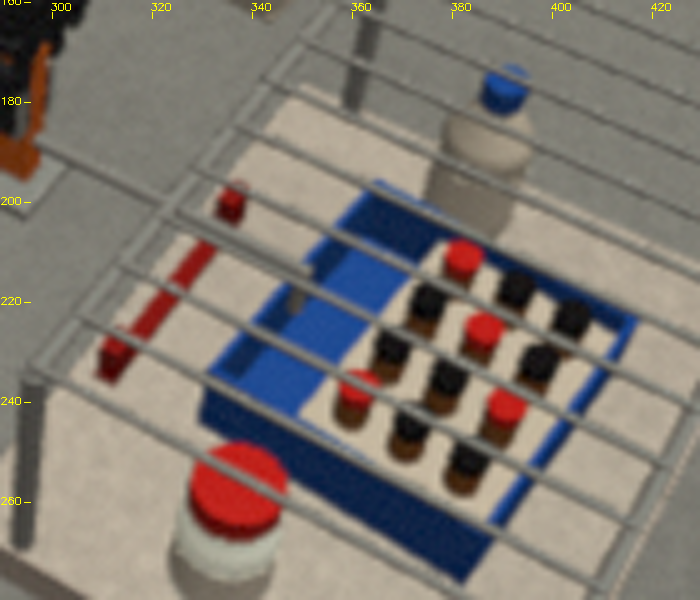

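The tray is following, with drag about 2.4 N. I'll keep pulling smoothly, staying well short of the stops.

>>> arm_command --pt "0 -0.001 0 0 0 0 0" --pt "0 -0.002 0 0 0 0 0" --pt "0 -0.0035 0 0 0 0 0" --pt "0 -0.005 0 0 0 0 0" --pt "0 -0.0065 0 0 0 0 0" --pt "0 -0.008 0 0 0 0 0" --pt "0 -0.0095 0 0 0 0 0" --pt "0 -0.011 0 0 0 0 0" --pt "0 -0.0125 0 0 0 0 0" --pt "0 -0.014 0 0 0 0 0" --pt "0 -0.0155 0 0 0 0 0" --pt "0 -0.017 0 0 0 0 0" --pt "0 -0.0185 0 0 0 0 0" --pt "0 -0.02 0 0 0 0 0" --pt "0 -0.0215 0 0 0 0 0" --pt "0 -0.023 0 0 0 0 0" --pt "0 -0.024 0 0 0 0 0" --pt "0 -0.025 0 0 0 0 0"

```text
time_s: 12.22
tcp_pos: [0.5038, -0.0034, 0.0957]
eef_rot: [180.0, 0.0, 6.0]
ft_force: [2.0, 0.1, -3.2]
finger_gap: 0.0152
```

```bash
python3 look.py 12
```

```text
12.225 [ 0.5038 -0.0034  0.0957] [1.7997e+02 2.0000e-02 5.9700e+00] [ 1.96  0.11 -3.16] [ 0.048 -0.422  0.037] 0.015239862635062324
```

View pics/c12.png

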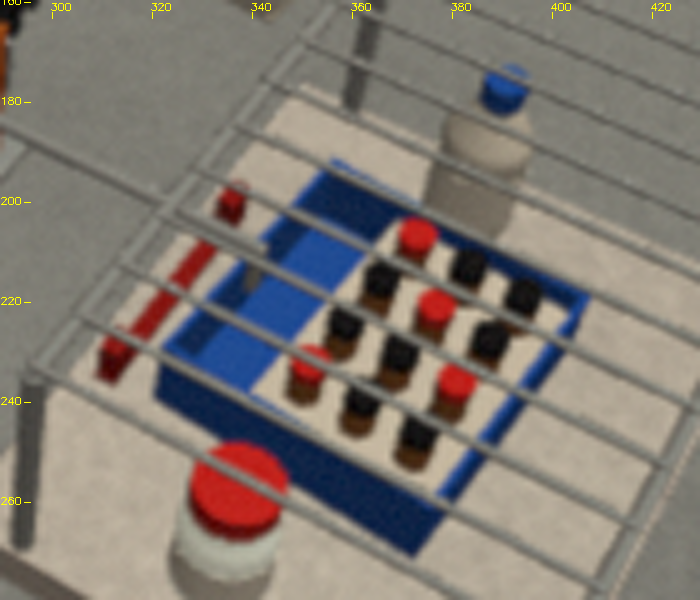

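```bash
python3 - <<'E'
from h import *
s=optics.snapshot("scene")
def rk(p): 
    a=np.radians(6);d=p[:2]-np.array([.6375,.001]);return (np.array([np.cos(a)*d[0]+np.sin(a)*d[1],-np.sin(a)*d[0]+np.cos(a)*d[1]])*1000).round(1)
for n,p,z in(("FR rim",(320.7,231),.075),("FR base",(319.7,239.5),.03),("FL rim",(355.5,192),.075),("BL",(405,219),.075),("stopR top",(311.5,228.5),.055),("stopR base",(310,236),.03),("stopL top",(336,197.5),.055),("stopL base",(333.5,204),.03)):
    print(n,rk(onz(s,p,z)))
E
```

```text
FR rim [ 22.2 -70.5]
FR base [ 20.1 -63.3]
FL rim [33.5 92.7]
BL [176.5  80.5]
stopR top [ -6.6 -62.5]
stopR base [ -5.7 -67.7]
stopL top [-6.1 63.6]
stopL base [-8.5 60.5]
```

>>> arm_command --pt "0 -0.001 0 0 0 0 0" --pt "0 -0.002 0 0 0 0 0" --pt "0 -0.003 0 0 0 0 0" --pt "0 -0.004 0 0 0 0 0" --pt "0 -0.005 0 0 0 0 0" --pt "0 -0.006 0 0 0 0 0" --pt "0 -0.007 0 0 0 0 0" --pt "0 -0.008 0 0 0 0 0" --pt "0 -0.009 0 0 0 0 0"

```text
time_s: 13.45
tcp_pos: [0.4947, -0.0044, 0.0957]
eef_rot: [180.0, 0.0, 6.0]
ft_force: [2.8, 0.4, -2.6]
finger_gap: 0.0158
```

>>> arm_command --pt "0 -0.0008 0 0 0 0 0" --pt "0 -0.0016 0 0 0 0 0" --pt "0 -0.0024 0 0 0 0 0"

```text
time_s: 13.82
tcp_pos: [0.4923, -0.0046, 0.0957]
eef_rot: [180.0, 0.0, 6.0]
ft_force: [3.3, 0.6, -2.4]
finger_gap: 0.0157
```

>>> arm_command --pt "0 -0.0008 0 0 0 0 0" --pt "0 -0.0016 0 0 0 0 0" --pt "0 -0.0024 0 0 0 0 0"

```text
time_s: 14.2
tcp_pos: [0.4898, -0.0049, 0.0957]
eef_rot: [180.0, 0.0, 6.0]
ft_force: [1.7, 0.5, -3.2]
finger_gap: 0.0151
```

```bash
python3 look.py 13
```

```text
14.2 [ 0.4898 -0.0049  0.0957] [1.7997e+02 4.0000e-02 5.9700e+00] [ 1.69  0.46 -3.21] [ 0.027 -0.399  0.021] 0.015062833443052653
```

View pics/c13.png

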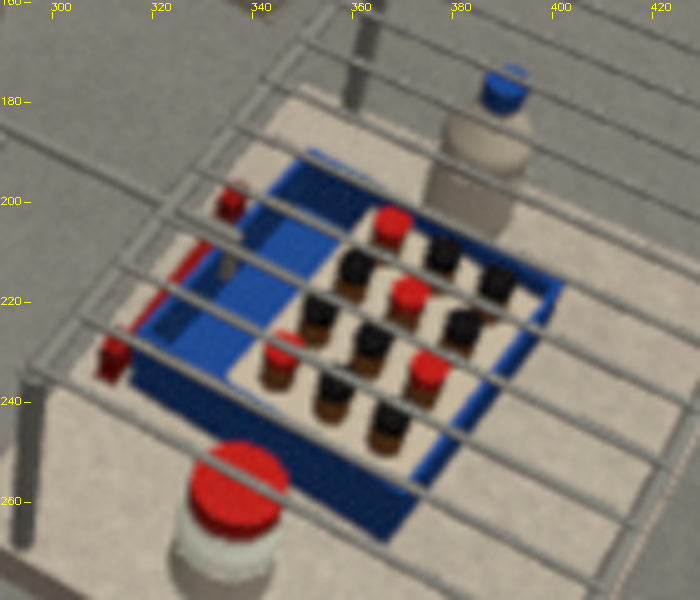

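The tray's right front corner (scene px ~316,234) is now close to the right stop, so I'll feel forward in small steps.

>>> arm_command --pt "0 -0.0007 0 0 0 0 0" --pt "0 -0.0014 0 0 0 0 0" --pt "0 -0.002 0 0 0 0 0"

```text
time_s: 14.62
tcp_pos: [0.4876, -0.0051, 0.0957]
eef_rot: [180.0, 0.0, 6.0]
ft_force: [2.2, -0.0, -2.7]
finger_gap: 0.0152
```

>>> arm_command --pt "0 -0.0007 0 0 0 0 0" --pt "0 -0.0014 0 0 0 0 0" --pt "0 -0.002 0 0 0 0 0"

```text
time_s: 15.0
tcp_pos: [0.4857, -0.0053, 0.0957]
eef_rot: [180.0, 0.0, 6.0]
ft_force: [3.1, -0.1, -3.2]
finger_gap: 0.0152
```

>>> arm_command --pt "0 -0.0007 0 0 0 0 0" --pt "0 -0.0014 0 0 0 0 0"

```text
time_s: 15.25
tcp_pos: [0.4842, -0.0055, 0.0957]
eef_rot: [180.0, 0.0, 6.0]
ft_force: [3.0, 0.4, -2.8]
finger_gap: 0.015
```

>>> arm_command --pt "0 -0.0007 0 0 0 0 0" --pt "0 -0.0014 0 0 0 0 0"

```text
time_s: 15.5
tcp_pos: [0.4829, -0.0056, 0.0957]
eef_rot: [180.0, 0.0, 6.0]
ft_force: [4.1, 1.5, -4.1]
finger_gap: 0.0149
```

```bash
python3 look.py 14
```

```text
15.5 [ 0.4829 -0.0056  0.0957] [1.7997e+02 2.0000e-02 5.9700e+00] [ 4.1   1.5  -4.06] [ 0.175 -0.645  0.061] 0.014929462207808981
```

View pics/c14.png

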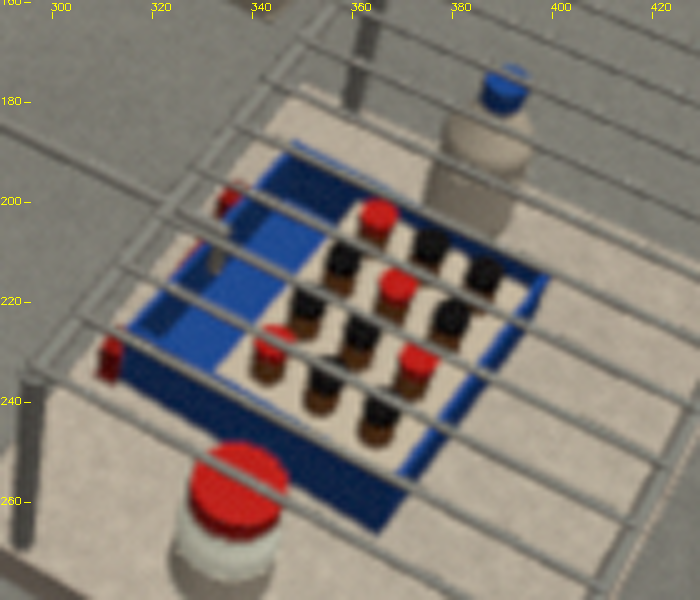

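Force and moment are rising, so the first stop has been touched. I'll continue in ~1 mm steps.

>>> arm_command --pt "0 -0.0005 0 0 0 0 0" --pt "0 -0.001 0 0 0 0 0"

```text
time_s: 15.8
tcp_pos: [0.4818, -0.0057, 0.0957]
eef_rot: [180.0, 0.0, 6.0]
ft_force: [3.9, 0.3, -3.9]
finger_gap: 0.0153
```

>>> arm_command --pt "0 -0.0005 0 0 0 0 0" --pt "0 -0.001 0 0 0 0 0"

```text
time_s: 16.05
tcp_pos: [0.4808, -0.0058, 0.0957]
eef_rot: [180.0, 0.0, 6.0]
ft_force: [5.3, 0.9, -4.1]
finger_gap: 0.0152
```

>>> arm_command --pt "0 -0.0005 0 0 0 0 0" --pt "0 -0.001 0 0 0 0 0"

```text
time_s: 16.3
tcp_pos: [0.4798, -0.0059, 0.0957]
eef_rot: [180.0, 0.0, 6.0]
ft_force: [4.9, 0.5, -4.7]
finger_gap: 0.0154
```

```bash
python3 look.py 15
```

```text
16.3 [ 0.4798 -0.0059  0.0957] [1.7997e+02 3.0000e-02 5.9700e+00] [ 4.95  0.51 -4.66] [ 0.162 -0.652  0.085] 0.01539354706219382
```

View pics/c15.png

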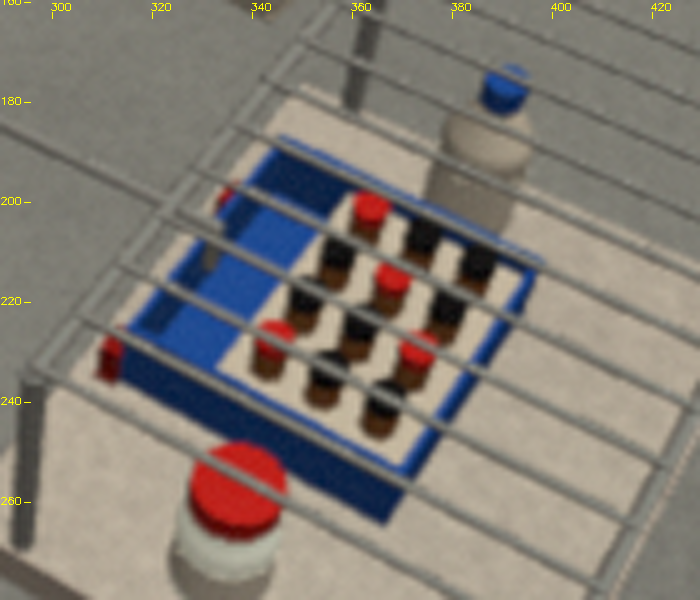

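The tray is pivoting about the right stop as hoped. I'll continue.

>>> arm_command --pt "0 -0.0005 0 0 0 0 0" --pt "0 -0.001 0 0 0 0 0"

```text
time_s: 16.6
tcp_pos: [0.4789, -0.006, 0.0958]
eef_rot: [180.0, 0.0, 6.0]
ft_force: [7.1, 1.8, -4.5]
finger_gap: 0.015
```

>>> arm_command --pt "0 -0.0005 0 0 0 0 0" --pt "0 -0.001 0 0 0 0 0"

```text
time_s: 16.85
tcp_pos: [0.4789, -0.0061, 0.0959]
eef_rot: [180.0, -0.1, 6.0]
ft_force: [11.8, 1.9, -7.8]
finger_gap: 0.0152
```

>>> arm_command --pt "0 -0.0004 0 0 0 0 0" --pt "0 -0.0008 0 0 0 0 0"

```text
time_s: 17.1
tcp_pos: [0.479, -0.0062, 0.0959]
eef_rot: [179.9, -0.2, 6.0]
ft_force: [11.3, 2.9, -8.7]
finger_gap: 0.0152
```

```bash
python3 look.py 16
```

```text
17.1 [ 0.479  -0.0062  0.0959] [179.95  -0.19   5.97] [11.31  2.87 -8.66] [ 0.495 -1.227  0.237] 0.01521117605290105
```

View pics/c16.png

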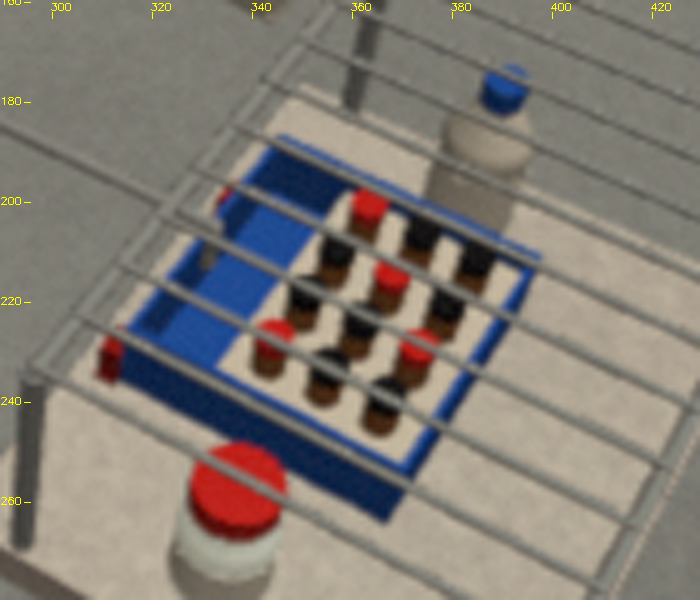

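```bash
python3 - <<'E'
from h import *
s=optics.snapshot("scene");s2=optics.snapshot("side");st=manip.state();print(st["time_s"],st["ft_force"].round(1),st["tcp_pos"].round(4))
crop(s2,290,150,430,270,5,"s7.png")
def rk(p): 
    a=np.radians(6);d=p[:2]-np.array([.6375,.001]);return (np.array([np.cos(a)*d[0]+np.sin(a)*d[1],-np.sin(a)*d[0]+np.cos(a)*d[1]])*1000).round(1)
for n,p,z in(("FR rim",(312,226),.075),("FL rim",(344.5,187),.075),("BL rim",(396,213),.075)):
    print(n,rk(onz(s,p,z)))
E
```

```text
17.25 [ 10.7   3.  -10.1] [ 0.479  -0.0062  0.0959]
FR rim [ -3.  -69.2]
FL rim [ 1.2 92.3]
BL rim [150.3  86. ]
```

View pics/s7.png

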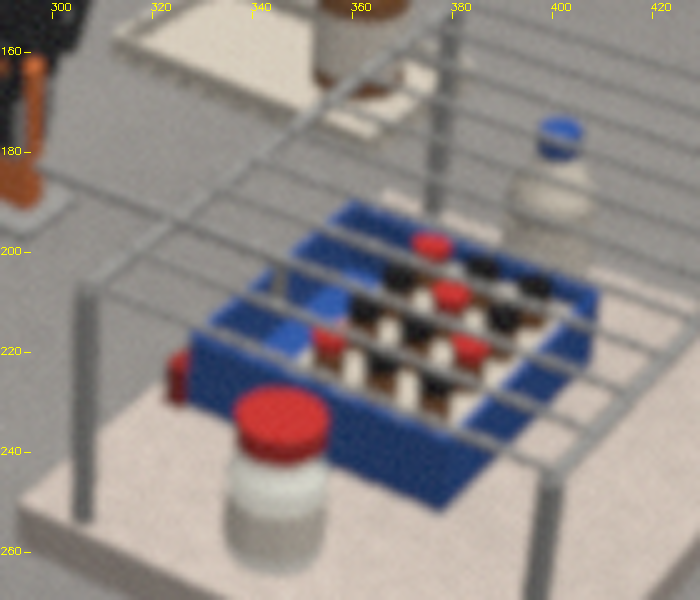

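```bash
cat > sq.py <<'E'
from h import *
import pickle
def edge(s,kind,r0,r1,z,c0,c1):
    hsv=cv2.cvtColor(s["color"],cv2.COLOR_RGB2HSV).astype(int); im=s["color"].astype(int)
    if kind=="blue": v=im[...,2]-im[...,0]   # high for blue
    else: v=im[...,0]-im[...,2]              # beige warm vs grey
    pts=[]
    for y in range(r0,r1):
        row=v[y,c0(y):c1(y)]
        thr=30 if kind=="blue" else None
        if kind=="blue":
            i=np.argmax(row>thr)
            if row[i]<=thr or i==0: continue
            x=i-1+(thr-row[i-1])/(row[i]-row[i-1])
            pts.append((x+c0(y),y))
    P=np.array([onz(s,p,z)[:2] for p in pts])
    vx,vy,x0,y0=cv2.fitLine(P.astype(np.float32),cv2.DIST_WELSCH,0,.001,.001).ravel()
    n=np.array([-vy,vx]); r=(P-[x0,y0])@n
    if vy<0: vx,vy=-vx,-vy
    return np.degrees(np.arctan2(-vx,vy)),(x0,y0),np.median(abs(r))*1e3,len(P),P
if __name__=="__main__":
    S=pickle.load(open("s0.pkl","rb"))
    for s,r in((S["scene"],(199,233)),(optics.snapshot("scene"),(190,222))):
        cx=(lambda y:int(367-(y-198)*34/40)-9) if r[0]==199 else (lambda y:int(344.5-(y-187)*32.5/39)-8)
        a,p,res,n,P=edge(s,"blue",*r,.075,cx,lambda y:cx(y)+25)
        print("yaw",a,"pt",p,"res mm",res,n)
E
python3 sq.py
python3 - <<'E'
from h import *
import pickle
s=pickle.load(open("s0.pkl","rb"))["scene"]
# rack yaw: board edges via saturation mask; line segments
g=cv2.cvtColor(s["color"],cv2.COLOR_RGB2GRAY)
l=cv2.createLineSegmentDetector().detect(g)[0][:,0]
for x1,y1,x2,y2 in l:
    L=np.hypot(x2-x1,y2-y1)
    if L>25 and 270<min(x1,x2) and max(x1,x2)<470 and 135<min(y1,y2)<330:
        for z in(.03,.16):
            A,B=onz(s,(x1,y1),z),onz(s,(x2,y2),z);d=B-A; print((x1.round(),y1.round(),x2.round(),y2.round()),z,"len",np.linalg.norm(d).round(3),"dir",np.degrees(np.arctan2(d[1],d[0])).round(2))
E
```

```text
yaw 1.833275 pt (np.float32(0.69709337), np.float32(0.031324748)) res mm 0.34342197655057954 34
yaw 5.712235 pt (np.float32(0.635276), np.float32(0.033243787)) res mm 0.2892876313859784 32
(np.float32(332.0), np.float32(211.0), np.float32(311.0), np.float32(238.0)) 0.03 len 0.107 dir -84.28
(np.float32(332.0), np.float32(211.0), np.float32(311.0), np.float32(238.0)) 0.16 len 0.09 dir -84.28
(np.float32(379.0), np.float32(274.0), np.float32(346.0), np.float32(254.0)) 0.03 len 0.09 dir -178.34
(np.float32(379.0), np.float32(274.0), np.float32(346.0), np.float32(254.0)) 0.16 len 0.075 dir -178.34
(np.float32(416.0), np.float32(237.0), np.float32(394.0), np.float32(267.0)) 0.03 len 0.114 dir -88.52
(np.float32(416.0), np.float32(237.0), np.float32(394.0), np.float32(267.0)) 0.16 len 0.095 dir -88.52
(np.float32(383.0), np.float32(321.0), np.float32(399.0), np.float32(289.0)) 0.03 len 0.092 dir 96.51
(np.float32(383.0), np.float32(321.0), np.float32(399.0), np.float32(289.0)) 0.16 len 0.077 dir 96.51
(np.float32(383.0), np.float32(206.0), np.float32(423.0), np.float32(225.0)) 0.03 len 0.1
[... 4530 characters left out ...]
3.0), np.float32(182.0), np.float32(373.0), np.float32(148.0)) 0.16 len 0.21 dir -174.24
(np.float32(449.0), np.float32(191.0), np.float32(371.0), np.float32(157.0)) 0.03 len 0.243 dir -174.26
(np.float32(449.0), np.float32(191.0), np.float32(371.0), np.float32(157.0)) 0.16 len 0.203 dir -174.26
(np.float32(396.0), np.float32(165.0), np.float32(453.0), np.float32(190.0)) 0.03 len 0.174 dir 5.64
(np.float32(396.0), np.float32(165.0), np.float32(453.0), np.float32(190.0)) 0.16 len 0.145 dir 5.64
(np.float32(414.0), np.float32(184.0), np.float32(446.0), np.float32(198.0)) 0.03 len 0.091 dir 5.74
(np.float32(414.0), np.float32(184.0), np.float32(446.0), np.float32(198.0)) 0.16 len 0.076 dir 5.74
```

The edge fit gives tray front yaw 5.71° against rack edges at 5.75°, so the tray is square on both stops. I'll hold the light pull for a moment, easing the vertical component.

>>> arm_command --pt "0 -0.0007 0 0.0004 0 0 0" --pt "0 -0.0007 0 0.0004 0 0 0" --pt "0 -0.0007 0 0.0004 0 0 0"

```text
time_s: 17.68
tcp_pos: [0.4789, -0.0063, 0.0955]
eef_rot: [179.9, -0.2, 6.0]
ft_force: [8.7, 2.5, -7.8]
finger_gap: 0.0153
```

>>> arm_command --pt "0 -0.0007 0 0.0004 0 0 0" --pt "0 -0.0007 0 0.0004 0 0 0" --pt "0 -0.0007 0 0.0004 0 0 0" --pt "0 -0.0007 0 0.0004 0 0 0"

```text
time_s: 18.18
tcp_pos: [0.4789, -0.0063, 0.0952]
eef_rot: [179.9, -0.3, 6.0]
ft_force: [9.5, 2.7, -6.4]
finger_gap: 0.0156
```

```bash
python3 look.py 17; python3 sq.py
```

```text
18.175 [ 0.4789 -0.0063  0.0952] [179.93  -0.31   5.99] [ 9.49  2.7  -6.45] [ 0.412 -1.02   0.249] 0.015557309712817454
yaw 1.833275 pt (np.float32(0.69709337), np.float32(0.031324748)) res mm 0.34342197655057954 34
yaw 5.7097626 pt (np.float32(0.6352921), np.float32(0.03325752)) res mm 0.25950572893767576 32
```

View pics/c17.png

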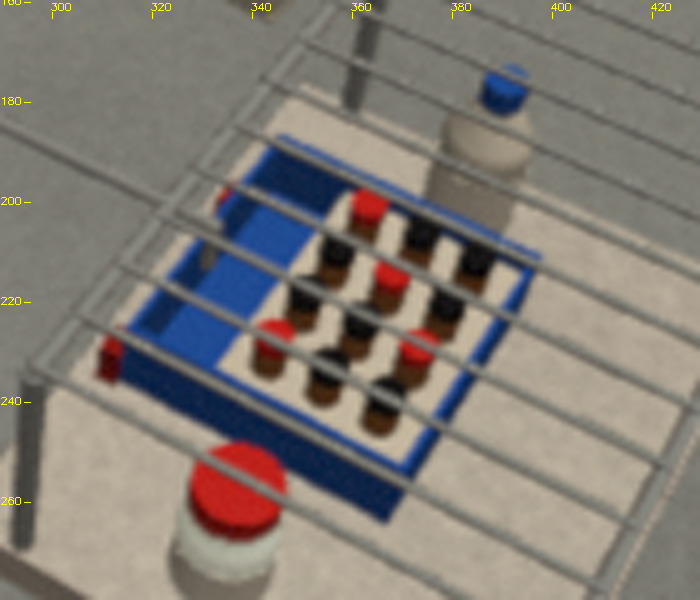

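About 10 N has been held for over 1 s and the tray is still square. Now I'll unhook: forward off the wall, then straight up.

>>> arm_command --pt "0 0.001 0 0 0 0 0" --pt "0 0.003 0 0 0 0 0" --pt "0 0.006 0 0 0 0 0" --pt "0 0.01 0 0 0 0 0" --pt "0 0.014 0 0 0 0 0" --pt "0 0.016 0 0 0 0 0" --pt "0 0.016 0 0 0 0 0"

```text
time_s: 19.15
tcp_pos: [0.4949, -0.0046, 0.0952]
eef_rot: [179.9, -0.3, 6.0]
ft_force: [0.7, 0.3, -2.6]
finger_gap: 0.0153
```

```bash
python3 look.py 18; python3 sq.py
```

```text
19.15 [ 0.4949 -0.0046  0.0952] [179.93  -0.31   5.99] [ 0.72  0.34 -2.62] [0.027 0.041 0.009] 0.01533696196816037
yaw 1.833275 pt (np.float32(0.69709337), np.float32(0.031324748)) res mm 0.34342197655057954 34
yaw 5.704073 pt (np.float32(0.6352775), np.float32(0.03324506)) res mm 0.2959716773495727 32
```

View pics/c18.png

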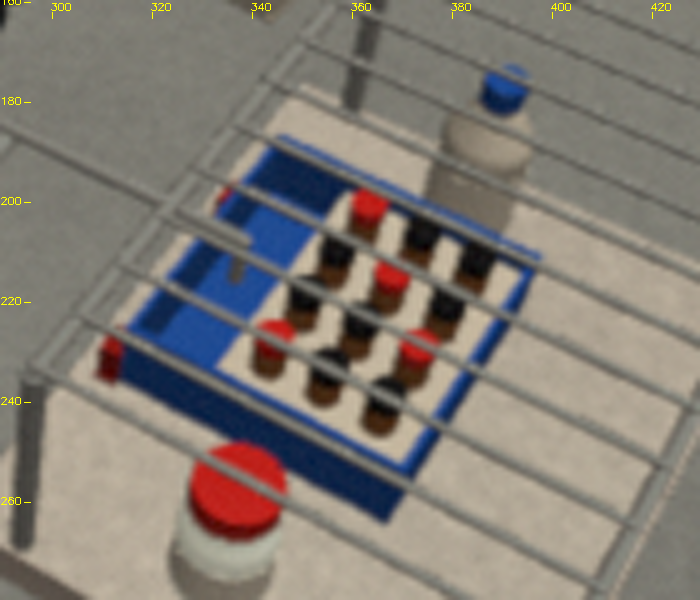

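The tip (scene px ~337,214) is free in the gap and the tray hasn't moved. I'll lift, then retreat.

>>> arm_command --pt "0 0 0 -0.006 0 0 0" --pt "0 0 0 -0.014 0 0 0" --pt "0 0 0 -0.024 0 0 0" --pt "0 0 0 -0.034 0 0 0" --pt "0 0 0 -0.04 0 0 0" --pt "0 0 0 -0.043 0 0 0" --pt "0 0 0 -0.043 0 0 0"

```text
time_s: 20.12
tcp_pos: [0.4944, -0.0046, 0.1383]
eef_rot: [179.9, -0.3, 6.0]
ft_force: [-0.6, 0.3, -2.2]
finger_gap: 0.0152
```

```bash
python3 look.py 19; python3 - <<'E'
from h import *
st=manip.state(); s=optics.snapshot("side");crop(s,230,130,430,270,3.5,"s8.png")
T=st["tcp_pos"];a=np.radians(6)
for q in("scene","side"):
    s=optics.snapshot(q); print(q,proj(s,[T+[.17*np.cos(a),.17*np.sin(a),-.042],T+[.17*np.cos(a),.17*np.sin(a),-.009]]).round(1).tolist())
E
```

```text
20.125 [ 0.4944 -0.0046  0.1383] [179.93  -0.31   5.99] [-0.61  0.29 -2.23] [0.008 0.075 0.021] 0.015211003014792376
scene [[339.4, 205.5], [341.2, 196.5]]
side [[350.7, 201.3], [351.5, 190.4]]
```

View pics/c19.png

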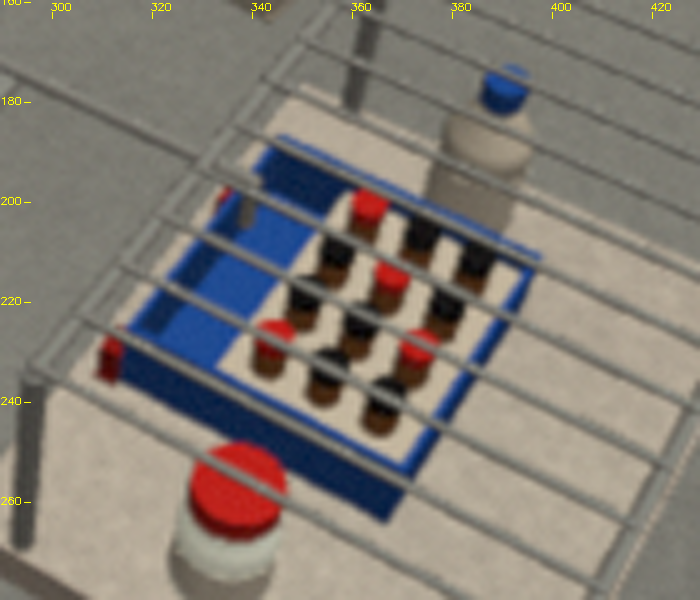

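View pics/s8.png

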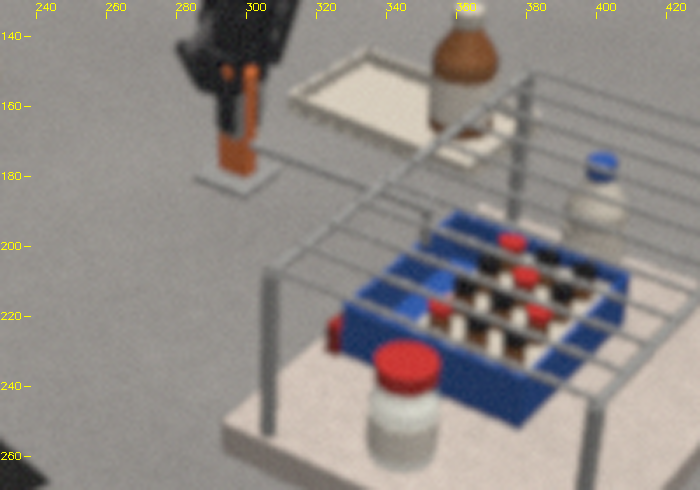

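The tip is clear above the lip and the hook is still essentially level in the grip. Retreating.

>>> arm_command --pt "0 -0.006 0 0 0 0 0" --pt "0 -0.02 0 0 0 0 0" --pt "0 -0.038 0 0 0 0 0" --pt "0 -0.055 0 0 0 0 0" --pt "0 -0.068 0 0 0 0 0" --pt "0 -0.075 0 0 0 0 0" --pt "0 -0.075 0 0 0 0 0"

```text
time_s: 21.2
tcp_pos: [0.4194, -0.0125, 0.1377]
eef_rot: [179.9, -0.3, 6.0]
ft_force: [0.8, 0.2, -2.5]
finger_gap: 0.0157
```

```bash
python3 look.py 20; python3 sq.py; python3 - <<'E'
from h import *
delta([.377,-.325,.138],-6.8)
E
```

```text
21.2 [ 0.4194 -0.0125  0.1377] [179.94  -0.28   5.97] [ 0.82  0.16 -2.54] [ 0.007  0.009 -0.007] 0.01566695719610568
yaw 1.833275 pt (np.float32(0.69709337), np.float32(0.031324748)) res mm 0.34342197655057954 34
yaw 5.607241 pt (np.float32(0.6369498), np.float32(0.018739635)) res mm 0.23628460161275275 32
shift mm [-75.5 306.3  -0.4] turn [ 0.03 -0.31 12.79]
```

>>> arm_command --pt "0 -0.004 0.018 0 0 0 0" --pt "0 -0.013 0.053 0 0 0 1.5" --pt "0 -0.023 0.093 0 0 0 3" --pt "0 -0.033 0.133 0 0 -0.1 5" --pt "0 -0.043 0.173 0 0 -0.1 7" --pt "0 -0.053 0.213 0 0 -0.2 9" --pt "0 -0.062 0.25 0 0 -0.2 11" --pt "0 -0.07 0.282 0 0 -0.3 12.8" --pt "0 -0.0745 0.302 0 0 -0.3 12.8" --pt "0 -0.0755 0.3063 0 0 -0.3 12.8" --pt "0 -0.0755 0.3063 0 0 -0.3 12.8"

```text
time_s: 22.68
tcp_pos: [0.3771, -0.3244, 0.1375]
eef_rot: [180.0, -0.0, -6.8]
ft_force: [-0.7, 0.7, -2.5]
finger_gap: 0.0151
```

```bash
python3 - <<'E'
from h import *
st=manip.state();print(st["time_s"],st["tcp_pos"].round(4),st["eef_rot"].round(2),st["ft_force"].round(2),st["finger_gap"])
w=optics.snapshot("wrist");cv2.imwrite("pics/w3.png",w["color"][:,:,::-1])
s=optics.snapshot("side");crop(s,140,130,260,300,3.5,"s9.png")
T=st["tcp_pos"];a=np.radians(-6.8)
for q in("scene","side"):
    s=optics.snapshot(q); print(q,proj(s,[T+[.17*np.cos(a),.17*np.sin(a),-.042],T+[.17*np.cos(a),.17*np.sin(a),-.009]]).round(1).tolist())
crop(optics.snapshot("scene"),110,160,240,300,4,"c21.png")
E
```

```text
22.675 [ 0.3771 -0.3244  0.1375] [180.    -0.    -6.79] [-0.65  0.74 -2.53] 0.015139175417249597
scene [[199.2, 275.0], [196.8, 266.8]]
side [[214.9, 246.2], [213.7, 234.6]]
```

View pics/s9.png

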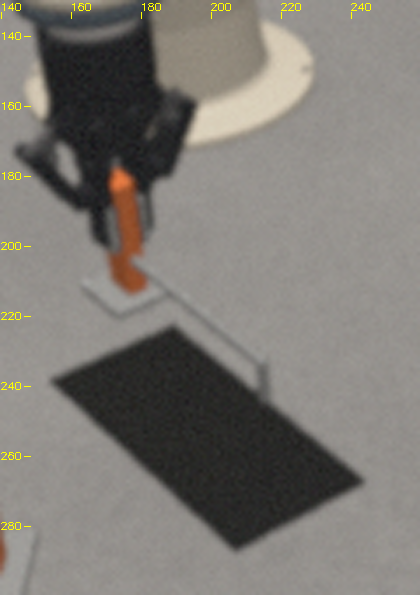

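View pics/c21.png

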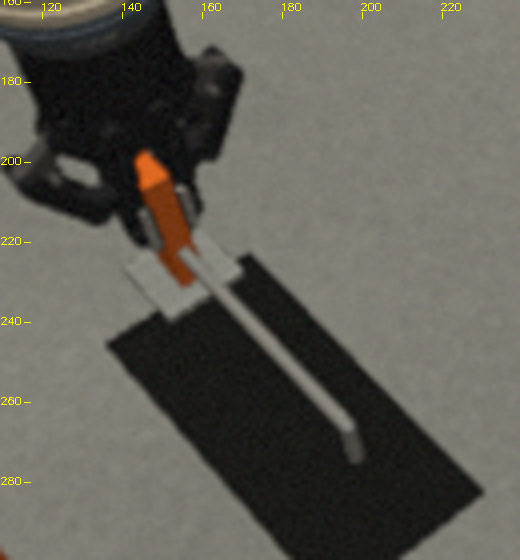

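The hook is above its original spot, looking the same as when lifted. I'll set it down.

>>> arm_command --pt "0 0 0 0.015 0 0 0" --pt "0 0 0 0.035 0 0 0" --pt "0 0 0 0.055 0 0 0" --pt "0 0 0 0.07 0 0 0" --pt "0 0 0 0.08 0 0 0" --pt "0 0 0 0.085 0 0 0" --pt "0 0 0 0.087 0 0 0" --pt "0 0 0 0.0885 0 0 0" --pt "0 0 0 0.0895 0 0 0" --pt "0 0 0 0.0895 0 0 0"

```text
time_s: 24.18
tcp_pos: [0.3772, -0.3244, 0.0483]
eef_rot: [180.0, -0.0, -6.8]
ft_force: [-0.2, 0.4, -2.7]
finger_gap: 0.0154
```

>>> arm_command --pt "0 0 0 0.0005 0 0 0" --pt "0 0 0 0.001 0 0 0"

```text
time_s: 24.42
tcp_pos: [0.3772, -0.3244, 0.0474]
eef_rot: [180.0, -0.0, -6.8]
ft_force: [-1.1, -0.3, -1.8]
finger_gap: 0.0153
```

>>> arm_command --pt "0 0 0 0.0004 0 0 0" --pt "0 0 0 0.0008 0 0 0"

```text
time_s: 24.68
tcp_pos: [0.3772, -0.3244, 0.047]
eef_rot: [180.0, -0.0, -6.8]
ft_force: [-3.8, 4.7, 19.7]
finger_gap: 0.0154
```

The foot is in firm contact with the mat. I'll open now.

>>> arm_command --pt "0.02 0 0 0 0 0 0" --pt "0.03 0 0 0 0 0 0" --pt "0.05 0 0 0 0 0 0" --pt "0.07 0 0 0 0 0 0" --pt "0.085 0 0 0 0 0 0" --pt "0.085 0 0 0 0 0 0" --pt "0.085 0 0 0 0 0 0"

```text
time_s: 25.55
tcp_pos: [0.3772, -0.3243, 0.047]
eef_rot: [180.0, -0.0, -6.8]
ft_force: [-0.1, 0.4, -1.2]
finger_gap: 0.0849
```

```bash
python3 - <<'E'
from h import *
st=manip.state();print(st["time_s"],st["tcp_pos"].round(4),st["ft_force"].round(2),st["finger_gap"])
w=optics.snapshot("wrist");cv2.imwrite("pics/w4.png",w["color"][:,:,::-1])
E
```

```text
25.55 [ 0.3772 -0.3243  0.047 ] [-0.11  0.36 -1.24] 0.08485218141123944
```

View pics/w4.png

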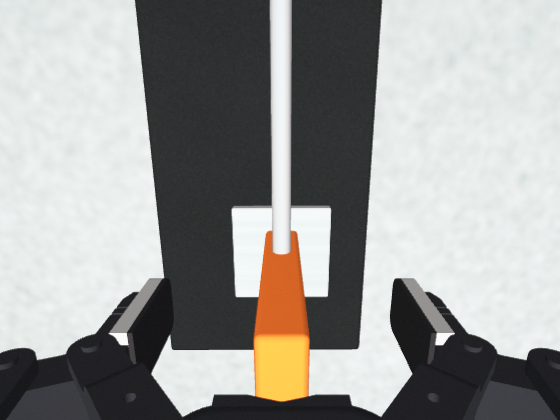

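The fingers are clear of the handle on both sides and the hook stands on the mat. I'll go straight up.

>>> arm_command --pt "0.085 0 0 -0.01 0 0 0" --pt "0.085 0 0 -0.03 0 0 0" --pt "0.085 0 0 -0.06 0 0 0" --pt "0.085 0 0 -0.1 0 0 0" --pt "0.085 0 0 -0.14 0 0 0" --pt "0.085 0 0 -0.16 0 0 0" --pt "0.085 0 0 -0.17 0 0 0" --pt "0.085 0 0 -0.17 0 0 0" --pt "0.085 0 0 -0.17 0 0 0"

```text
time_s: 26.72
tcp_pos: [0.3768, -0.3239, 0.2162]
eef_rot: [-180.0, 0.0, -6.8]
ft_force: [0.3, -1.2, -0.5]
finger_gap: 0.0854
```

```bash
python3 - <<'E'
from h import *
st=manip.state();print(st["time_s"],st["tcp_pos"].round(4),st["ft_force"].round(2),st["finger_gap"])
cv2.imwrite("pics/sc_end.png",optics.snapshot("scene")["color"][:,:,::-1])
s=optics.snapshot("side");crop(s,140,110,480,310,2.3,"sd_end.png")
E
python3 sq.py
```

```text
26.725 [ 0.3768 -0.3239  0.2162] [ 0.26 -1.17 -0.46] 0.085441928502263
yaw 1.833275 pt (np.float32(0.69709337), np.float32(0.031324748)) res mm 0.34342197655057954 34
yaw 5.5840592 pt (np.float32(0.6369585), np.float32(0.01874708)) res mm 0.2573865679916484 32
```

View pics/sc_end.png

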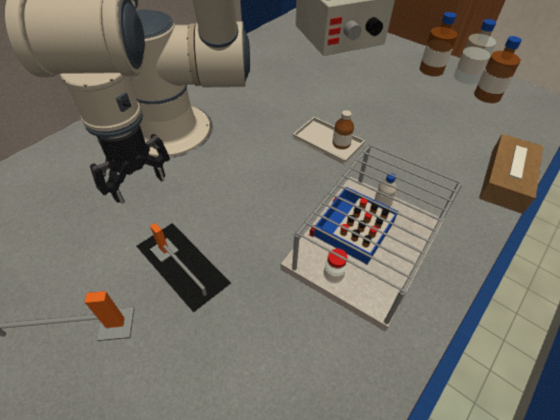

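View pics/sd_end.png

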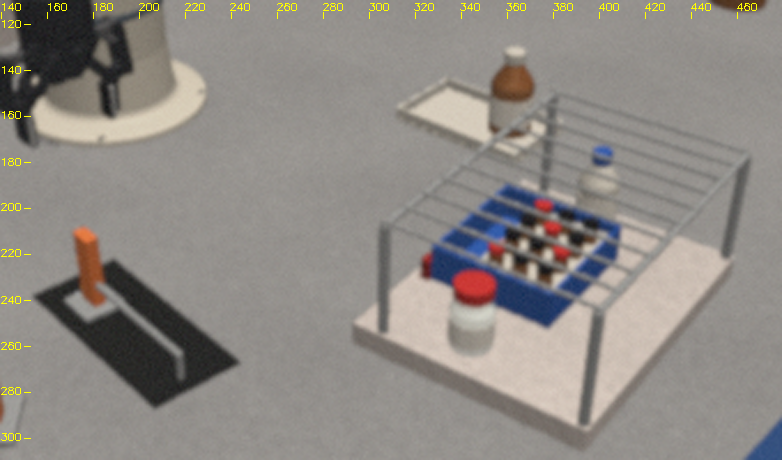

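The hook stands upright on the mat (handle at scene px ~(158,237)). The tray is square against the stops, and bottle, jar and flask look unmoved. Handing in.

```bash
python3 -c "
from rig import manip
print(manip.hand_in())"
```

```text
the job is handed in; nothing more can be done
None
```

The job is done and handed in at about 27 s of the 72 s. `hand_in` reports no verdict, so the checks below are my own.

**What I did:** I gripped the small hook by its handle and lowered the tip behind the tray's front lip. I then drew the tray about 60 mm forward; drag was about 2–3 N. It met the right stop first and pivoted until both stops stopped it. I held a pull of roughly 9–12 N for over a second. Then I unhooked, stood the hook back at its starting spot on the mat, opened the gripper and moved up clear of it.

**What the last checks showed:**
- **Tray:** its front edge is at 5.6–5.7° in the images, against about 5.75° for the rack, which leaves a difference of well under 1 mm across the stops. It stayed put after unhooking.
- **Hook:** it stands upright on the mat, with the gripper about 170 mm above where it let go.
- **Bottle, jar and flask:** they look unmoved in the final pictures. I did not measure them.

**What disagreed or stood out:**
- Hand-picked tray corners had suggested 1.5–2.4° was still left to square up. I trusted the edge fit instead (residual 0.3 mm), because the firm stop felt in the pull agreed with it.
- During the pull there was also a vertical force of up to about 7 N. I eased it by lowering the hook slightly; the total force between hook and tray peaked at an estimated 13 N.
- The wrist force reached about 20 N for a moment when the hook touched down on the mat.

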